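# Isolate the bowl turner and hand-stir the walnuts

### The arm

A 6-joint arm with a two-finger parallel gripper is mounted at the origin on the work surface. World frame = base frame: x ahead of the robot, y to its left, z up, the work surface at z = 0. Lengths are in mm, angles in rad, forces in N, time in s.
With the tool pointing down it reaches from about 275 to 725 mm from the base axis. Payload 5.6 kg.
Tool frame: the origin (TCP) lies midway between the tips of the shut fingers; the grasp point (between the pads) lies grip_point_offset behind it (grip_point_offset is the distance from the TCP to the grasp point, in mm); z points along the fingers, y is the direction in which the jaws open and shut (so a half turn about z gives the same grasp; the last joint's range is limited). The gripper opens to 85 mm and grips with 20 to 120 N. Pads are 22 mm wide; open, the fingers measure 114 mm over their backs; the gripper's body (76 mm by 85 mm) begins 54 mm behind the grasp point. The pads swing forward as they close: fully open they stand 13 mm farther back than shut.
Start: joints at [1.463, 0.255, 0.108, 0, -1.424, -0.285], TCP at [210.5, 508.117, 231.283] pointing down, gripper open.
Joint ranges: [-2.95, 2.95], [-1.21, 1.97], [-1.09, 1.5], [-2.87, 1.71], [-2.94, -0.07], [-3.05, 3.05]. Speed limits (rad/s): [2.57, 2.57, 3.14, 3.14, 3.14, 3.14].

### API

Orientations are given as [roll, pitch, yaw] about the fixed x, y, z axes, in that order (R = Rz(yaw) Ry(pitch) Rx(roll)).
In Python, from workcell import observe, grab_frame, sign_off, boxes_of, landmark_of, grip_point_offset gives the robot as it stands.
- The arm moves only by the tool drive_tool, never from a script. Its argument "commands" is a list of rows, each a list of 2 entries, a list of its own where there are three numbers: the shift along the tool's x, y, z in m, then the turn about the tool's z in degrees. A call has 1 to 20 rows; each row shifts and turns the commanded pose from where the row before left it, along the tool's axes as they then stand; what a row does not reach is not made up. A row lasts 1/12 s, in which the tool goes at most 41.7 mm and 7.16 degrees, less where a joint would pass 70% of its speed; a pose out of reach is approached as far as the arm can. A call with a gripper value outside its range is refused whole. "hand" is the closure in counts, from 0 (fully open) to 255 (shut), set as the call begins (left out, the last holds). The fingers move at their own pace and stop on an object; the grip force is fixed at half the most. Time passes only in rows, so rows that do not move let the fingers close. It gives the time, the measured TCP pose, the force and the opening at its end, in the units of the state.
- observe(): the state, without advancing time (a new reading comes with each control period).
- grab_frame(name): name is "scene" or "top"; returns a dict with "img" (384x512x3 uint8, red, green, blue), "range_z" (384x512 float32, mm along the optical axis (not along the pixel's ray), 0 where there is no reading), "fov_y" (degrees; the focal length in pixels is half the picture's height over the tangent of half this angle, whatever the lens; pixels are square), "cx", "cy" (the principal point, pixels), "extrinsics" (4x4, takes a point from world to camera coordinates). Camera axes: x right, y down, z forward; pixel columns grow to the right and rows downward; lengths in mm; the calibration is good to about 2 mm. A picture is of the moment at which its call begins.
- sign_off(): hands the job in, once; it reports no verdict.
Trained networks look in a picture, given as the dict that the camera call returned (one of the last four; its "shot" number tells which), for a name from the list of things; names that differ only in an ending like _2 or _b are one class to them, and where a whole thing is asked for, a point or a joint stands for the part that bears it (a point fixed in the world has none). Each returns a list of dicts, best first, with "confidence" (0 to 1); they miss things now and then, are a little off and sometimes report something else, mostly with a low value. They report only what shows in the picture. A call takes as long as a camera call.
- boxes_of(thing, picture): "location" ([x, y, z] in mm, in the coordinates of the camera as it stood for that picture, good to about 4 mm: the middle of the surface that is visible of it).
- landmark_of(thing, picture): "location" ([x, y, z] in mm, in the coordinates of the camera as it stood for that picture, good to about 4 mm: a listed point, or the origin of a listed thing).
The state is a dict: "t": time; "q": joint angles; "dq": joint speeds; "effort": joint torques, N m; "tool_pos": TCP position; "tcp_rot": TCP orientation; "contact_force": force on the tool from outside, world axes, zero at the start; "moment": the same for the moment, N m; "grip_width": finger opening in mm.
Only numpy, scipy, OpenCV 4.12 (cv2) and the standard library are available. Lean on these libraries where they do the work, as an engineer would, in place of code of your own. Each camera call takes 0.05 s, during which the arm holds its last target.

### The job

The walnuts have bunched up on one side of the turner's bowl and need stirring by hand: first swing the isolator handle clockwise to off so that its hasp hole lines up with the hole in the fixed tab, ready for a padlock. Then take the wooden stirrer, set its foot down to the bowl floor in the middle of the gap between the nuts and the wall, and stir clockwise for two full rounds, circling midway between the bowl's centre and its wall with the foot kept down near the floor, so that most of the nuts get shifted. Stand the stirrer upright on its round board again, with all nuts still in the bowl, the handle still lined up and the jar, brush and scoop left alone.

Things in the scene. Friction and masses are not known exactly. Their poses are not given: they have to be found in the camera images.
- turner: bowl turner, fixed to the bench: grey round plinth 250 mm across, 45 mm high, carrying a fixed open steel bowl. Origin: bench level under the bowl's centre. z up; at the start its +x points from the bowl's centre to the middle of the gap (the part of the bowl floor free of nuts), the nuts lie bunched on its -x side
- bowl_floor (a point): centre of the bowl's inner floor, 50 mm above the bench. Bowl: rim 250 mm across, 110 mm above the bench (60 mm above this floor); floor flat, 110 mm in radius; wall 3 mm, slightly flared
- handle (a joint): angle (rad) of the isolator handle about its upright pivot: 0 = on, grows clockwise seen from above, 1.571 = off with the two hasp holes one above the other. It overtravels to a stop at 1.9 and can be pushed back; it stays where it is left, stiff with friction (0.15 N m)
- isolator_pivot (a point): the isolator handle's upright pivot axis, at mid-height of the handle's grip bar, 87 mm above the bench. Isolator: grey box 130 x 130 x 70 mm fixed to the bench. This frame turns with the box, not with the handle: at 0 the handle points along its -y, at 1.571 along its -x
- handle_hole (a point): centre of the 12 mm hasp hole in the handle's flat tip, 75 mm from the pivot; moves with the handle. Black handle: hub 24 mm in radius; grip bar 18 mm wide out to 62 mm from the pivot, 76 to 98 mm above the bench; then a flat tip 26 mm wide out to 90 mm, 76 to 82 mm above the bench
- hasp_hole (a point): centre of the 12 mm hole in the fixed steel hasp tab that sticks out of the isolator box's -x edge, 74 mm above the bench, 75 mm from the pivot
- stirrer_grip (a point): point on the axis of the turned wooden stirrer, 130 mm above its underside. Stirrer: stands upright on its own foot, 172 mm tall, about 110 g; foot a solid drum 40 mm across and 36 mm high narrowing by 50 mm to a round handle 20 mm across up to the top (42 mm above this point). z along the axis, up
- stirrer_foot (a point): centre of the stirrer's flat underside (38 mm across), z along the stirrer's axis, up
- board_top (a point): centre of the top face of the dark round wooden board that the stirrer stands on, 120 mm across, 14 mm thick, fixed to the bench
- jar: bystander: glass jar, 76 mm across, 110 mm tall; origin at the centre of its underside
- brush: bystander: bench brush lying beyond the bowl; origin under its middle
- scoop: bystander: aluminium flour scoop, 90 x 60 mm pan 30 mm high with a 75 mm handle; origin under the pan near the handle
- nut0_c (a point): centre of a whole walnut, about 35 x 29 mm, about 14 g, smooth shell (friction about 0.25), loose on the bowl floor
- nut1_c (a point): centre of a whole walnut, about 35 x 29 mm, about 14 g, smooth shell (friction about 0.25), loose on the bowl floor
- nut2_c (a point): centre of a whole walnut, about 35 x 29 mm, about 14 g, smooth shell (friction about 0.25), loose on the bowl floor
- nut3_c (a point): centre of a whole walnut, about 35 x 29 mm, about 14 g, smooth shell (friction about 0.25), loose on the bowl floor
- nut4_c (a point): centre of a whole walnut, about 35 x 29 mm, about 14 g, smooth shell (friction about 0.25), loose on the bowl floor
- nut5_c (a point): centre of a whole walnut, about 35 x 29 mm, about 14 g, smooth shell (friction about 0.25), loose on the bowl floor

How it is judged (in metres and radians):
On the way, in this order (a step that is already met when the one before it is completed fails the run):
1. the isolator handle is at off and still, its hasp hole within 5 mm of the tab's hole (horizontal distance between handle_hole and hasp_hole below 0.005 m and velocity of joint handle between -0.05 and 0.05 rad/s), for 0.3 s.
2. the stirrer's foot is down in the gap (+x side of the bowl), less than 18 mm above the bowl floor and within 100 mm of the bowl's centre (z of stirrer_foot in the frame of bowl_floor below 0.018 m and horizontal distance between stirrer_foot and bowl_floor below 0.1 m and x of stirrer_foot in the frame of turner above 0.02 m and y of stirrer_foot in the frame of turner between -0.03 and 0.03 m).
3. first round: foot still low, a quarter round on, clockwise (bowl's -y side) (z of stirrer_foot in the frame of bowl_floor below 0.018 m and horizontal distance between stirrer_foot and bowl_floor below 0.1 m and y of stirrer_foot in the frame of turner below -0.022 m and x of stirrer_foot in the frame of turner between -0.02 and 0.02 m).
4. first round: foot still low, half a round on (bowl's -x side, where the nuts began) (z of stirrer_foot in the frame of bowl_floor below 0.018 m and horizontal distance between stirrer_foot and bowl_floor below 0.1 m and x of stirrer_foot in the frame of turner below -0.02 m and y of stirrer_foot in the frame of turner between -0.03 and 0.03 m).
5. first round: foot still low, three quarters round (bowl's +y side) (z of stirrer_foot in the frame of bowl_floor below 0.018 m and horizontal distance between stirrer_foot and bowl_floor below 0.1 m and y of stirrer_foot in the frame of turner above 0.022 m and x of stirrer_foot in the frame of turner between -0.02 and 0.02 m).
6. first round: foot still low, back at the gap, one full round done (all of step 2).
7. second round: foot still low, a quarter round on, clockwise (bowl's -y side) (all of step 3).
8. second round: foot still low, half a round on (bowl's -x side, where the nuts began) (all of step 4).
9. second round: foot still low, three quarters round (bowl's +y side), and at least four of the six nuts lie over 15 mm from where they began (all of step 5 and (distance of each of nut0_c, nut1_c, nut2_c, nut3_c from where it was at the start of the episode above 0.015 m or distance of each of nut0_c, nut1_c, nut2_c, nut4_c from where it was at the start of the episode above 0.015 m or distance of each of nut0_c, nut1_c, nut2_c, nut5_c from where it was at the start of the episode above 0.015 m or distance of each of nut0_c, nut1_c, nut3_c, nut4_c from where it was at the start of the episode above 0.015 m or distance of each of nut0_c, nut1_c, nut3_c, nut5_c from where it was at the start of the episode above 0.015 m or distance of each of nut0_c, nut1_c, nut4_c, nut5_c from where it was at the start of the episode above 0.015 m or distance of each of nut0_c, nut2_c, nut3_c, nut4_c from where it was at the start of the episode above 0.015 m or distance of each of nut0_c, nut2_c, nut3_c, nut5_c from where it was at the start of the episode above 0.015 m or distance of each of nut0_c, nut2_c, nut4_c, nut5_c from where it was at the start of the episode above 0.015 m or distance of each of nut0_c, nut3_c, nut4_c, nut5_c from where it was at the start of the episode above 0.015 m or distance of each of nut1_c, nut2_c, nut3_c, nut4_c from where it was at the start of the episode above 0.015 m or distance of each of nut1_c, nut2_c, nut3_c, nut5_c from where it was at the start of the episode above 0.015 m or distance of each of nut1_c, nut2_c, nut4_c, nut5_c from where it was at the start of the episode above 0.015 m or distance of each of nut1_c, nut3_c, nut4_c, nut5_c from where it was at the start of the episode above 0.015 m or distance of each of nut2_c, nut3_c, nut4_c, nut5_c from where it was at the start of the episode above 0.015 m)).
At the end, for the whole second after the job is handed in: The handle's hasp hole is within 5 mm of the tab's hole (seen from above); the stirrer is released, at rest, upright within 0.12 rad on the round board, its foot within 40 mm of the board's centre and within 6 mm of its top; all six walnuts are inside the bowl, below the rim (horizontal distance between handle_hole and hasp_hole below 0.005 m and horizontal distance between stirrer_foot and board_top below 0.04 m and z of stirrer_foot in the frame of board_top below 0.006 m and angle between stirrer_foot's own z axis and vertical below 0.12 rad and linear speed of stirrer below 0.02 m/s and horizontal distance between each of nut0_c, nut1_c, nut2_c, nut3_c, nut4_c, nut5_c and turner below 0.12 m and z of each of nut0_c, nut1_c, nut2_c, nut3_c, nut4_c, nut5_c in the frame of bowl_floor below 0.06 m); the robot touches nothing.
It fails at once if the jar is shifted by more than 25 mm (distance of jar from where it was at the start of the episode above 0.025 m).
It fails at once if the brush is shifted by more than 25 mm (distance of brush from where it was at the start of the episode above 0.025 m).
It fails at once if the scoop is shifted by more than 25 mm (distance of scoop from where it was at the start of the episode above 0.025 m).
It also fails if it takes over 72 s, if anything falls off the work surface, if the arm or the gripper's body presses on something with over 40 N, if the wrist force passes 120 N, or if a joint passes its speed limit or range.

## Working session

There is one attempt and no reset: what is moved stays moved. The work goes in short steps, Python scripts to look and compute and a tool call to move; the robot and the scene stay as the last step left them, time stands still between calls to the robot, and variables do not carry over. Pictures are saved under pics/ and viewed, and the job is handed in when it is done.

Besides the shell and the picture viewer there is one more tool, called as a command line: name --argument value ..., lists and objects as JSON in quotes. drive_tool: Moves the arm, as the interface text tells. Its arguments: {"type":"object","properties":{"commands":{"type":"array"},"hand":{"type":"number"}},"required":["commands"]}

```bash
mkdir -p pics; cat > h.py <<'E'
import numpy as np, cv2
from workcell import *
def w(f,p):
    T=np.array(f["extrinsics"]); return (np.linalg.inv(T)@np.r_[p,1])[:3]
def pix(f,P):
    T=np.array(f["extrinsics"]); p=(T@np.r_[P,1])[:3]; k=f["img"].shape[0]/2/np.tan(np.radians(f["fov_y"])/2)
    return p[0]/p[2]*k+f["cx"],p[1]/p[2]*k+f["cy"]
def save(f,n): cv2.imwrite("pics/"+n+".png",cv2.cvtColor(f["img"],cv2.COLOR_RGB2BGR))
def cloud(f):
    k=192/np.tan(np.radians(f["fov_y"])/2); z=f["range_z"]; v,u=np.mgrid[:384,:512]
    P=np.stack([(u-f["cx"])/k*z,(v-f["cy"])/k*z,z,np.ones_like(z)],-1)
    return (P@np.linalg.inv(np.array(f["extrinsics"])).T)[...,:3]
E
python3 - <<'E'
from h import *
o=observe(); print(o); print(grip_point_offset)
for n in("top","scene"):
    f=grab_frame(n); save(f,n+"0")
    for t in "turner bowl_floor isolator_pivot handle_hole hasp_hole stirrer_grip stirrer_foot board_top jar brush scoop nut0_c".split():
        for d in landmark_of(t,f)[:7 if t[:3]=='nut' else 1]:
            p=w(f,d["location"]);print(n,t,round(d["confidence"],2),p.round(1),np.round(pix(f,p)))
E
```

```text
{'t': 0.0, 'q': array([ 1.46262085e+00,  2.55720325e-01,  1.07025841e-01, -4.81498775e-04,
       -1.42388655e+00, -2.84589347e-01]), 'dq': array([ 1.73830512e-04,  2.93200057e-05, -4.05567085e-04,  8.33199807e-04,
        4.36654073e-04, -1.56066602e-03]), 'effort': array([-2.19022882e-04, -3.86624765e+01,  2.37929499e+01,  5.36469921e+00,
       -6.16252582e-03, -6.60674928e-06]), 'tool_pos': array([210.26948096, 507.69308411, 230.41725422]), 'tcp_rot': array([ 3.13974602e+00, -4.40526726e-05, -3.92835688e-01]), 'contact_force': array([-0.18814676, -0.61505558, -0.697237  ]), 'moment': array([0.00668128, 0.01065446, 0.05505562]), 'grip_width': 85.33999810487828}
18.700000000000003
top turner 0.66 [524.5 -22.1  -1.3] [256. 218.]
top bowl_floor 0.81 [520.2 -11.5  53.7] [252. 218.]
top isolator_pivot 0.81 [ 487.3 -292.1   85.9] [368. 233.]
top handle_hole 0.85 [ 458.  -362.2   84.4] [397. 246.]
top hasp_hole 0.69 [ 410.6 -267.9   72.1] [356. 265.]
top stirrer_grip 0.96 [480.3 316.4 142.6] [107. 230.]
top stirrer_foot 0.62 [483.3 313.5  13.1] [126. 231.]
top board_top 0.72 [494.8 314.9
[... 212 characters left out ...]
p nut0_c 0.55 [ 485.6 -290.4   86.6] [367. 234.]
scene turner 0.66 [519.1 -19.3   1.1] [279. 199.]
scene bowl_floor 0.7 [517.3 -19.6  49.8] [280. 187.]
scene isolator_pivot 0.69 [ 486.8 -290.5   86.9] [220. 129.]
scene handle_hole 0.72 [ 458.9 -363.1   84.2] [210. 115.]
scene hasp_hole 0.76 [ 418.5 -270.    72.7] [241. 125.]
scene stirrer_grip 0.74 [482.3 314.9 149.2] [402. 220.]
scene stirrer_foot 0.8 [484.2 314.5  14.4] [390. 256.]
scene board_top 0.84 [492.7 308.8  16.4] [386. 256.]
scene jar 0.88 [7.379e+02 2.219e+02 5.000e-01] [294. 302.]
scene brush 0.55 [ 739.3 -289.2   -3.3] [157. 194.]
scene scoop 0.86 [789.4  49.9   3. ] [227. 272.]
scene nut0_c 0.47 [563.6  -7.6  61.9] [272. 195.]
```

View pics/top0.png

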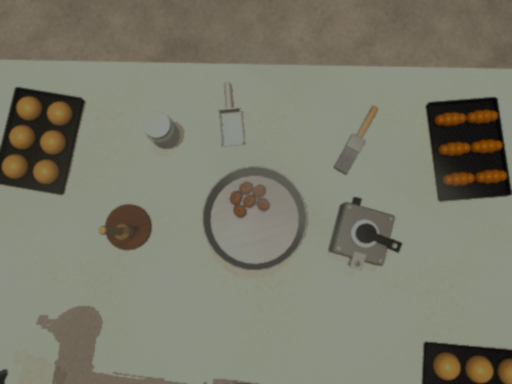

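View pics/scene0.png

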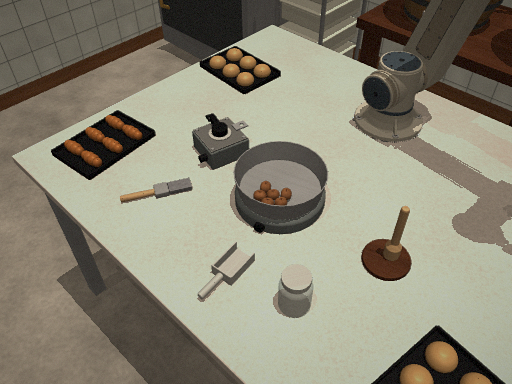

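```bash
python3 - <<'E'
from h import *
f=grab_frame("top"); C=cloud(f)
def st(m,n):
    P=C[m]; print(n,m.sum(),P.mean(0).round(1),P.min(0).round(1),P.max(0).round(1)); return P[:,:2].astype(np.float32)
X,Y,Z=C[...,0],C[...,1],C[...,2]
m=(Z>105)&(Z<116)&(abs(X-520)<140)&(abs(Y+18)<140); P=st(m,'rim'); print(cv2.fitEllipse(P), cv2.minEnclosingCircle(P))
m=(Z>40)&(Z<54)&(abs(X-520)<120)&(abs(Y+18)<120); st(m,'floor')
m=(Z>55)&(Z<88)&(np.hypot(X-520,Y+18)<102); P=st(m,'nuts')
a=P.mean(0)-[520,-18];print(a,np.degrees(np.arctan2(-a[1],-a[0])))
m=(Z>65)&(Z<76)&(abs(X-487)<110)&(abs(Y+290)<110);P=st(m,'iso'); print(cv2.minAreaRect(P))
m=(Z>79)&(Z<105)&(abs(X-487)<110)&(abs(Y+290)<110);P=st(m,'handle');print(cv2.minAreaRect(P))
m=(Z>160)&(Z<185)&(abs(X-487)<50)&(abs(Y-314)<60);P=st(m,'stir');
m=(Z>8)&(Z<20)&(abs(X-487)<80)&(abs(Y-314)<80);P=st(m,'board');print(cv2.minEnclosingCircle(P))
i=cv2.cvtColor(f["img"],cv2.COLOR_RGB2BGR)
a=cv2.resize(i[140:300,170:430],None,fx=3,fy=3,interpolation=cv2.INTER_CUBIC);cv2.imwrite("pics/z0.png",a)
E
```

```text
rim 553 [519.2 -16.8 108.6] [ 395.3 -141.3  105. ] [642.7 106.  115.4]
((518.5455322265625, -17.68309783935547), (244.494873046875, 244.67413330078125), 167.47305297851562) ((518.5636596679688, -17.72402000427246), 124.53569030761719)
floor 5377 [510.2 -20.1  49.2] [ 406.9 -128.2   42.5] [630.   93.4  54. ]
nuts 804 [566.9  -2.3  73.5] [460.1 -61.3  55.1] [619.   43.2  82.5]
[46.85406494 15.6689446 ] -161.50902516582693
iso 2171 [ 483.8 -282.9   69.7] [ 398.9 -370.6   65. ] [ 561.5 -212.7   75.9]
((471.724365234375, -295.7801818847656), (152.54244995117188, 153.23196411132812), 74.66021728515625)
handle 544 [ 479.7 -305.5   93.4] [ 444.1 -373.9   79. ] [ 509.7 -262.8  103.5]
((479.3868713378906, -319.391845703125), (114.65752410888672, 46.12476348876953), 75.53166198730469)
stir 62 [480.1 310.1 176.4] [471.  304.  160.1] [489.1 323.  185. ]
board 1333 [496.1 305.8  13.6] [435.9 252.3   8.1] [553.  369.9  19.5]
((493.6859436035156, 311.3936462402344), 60.0832633972168)
```

View pics/z0.png

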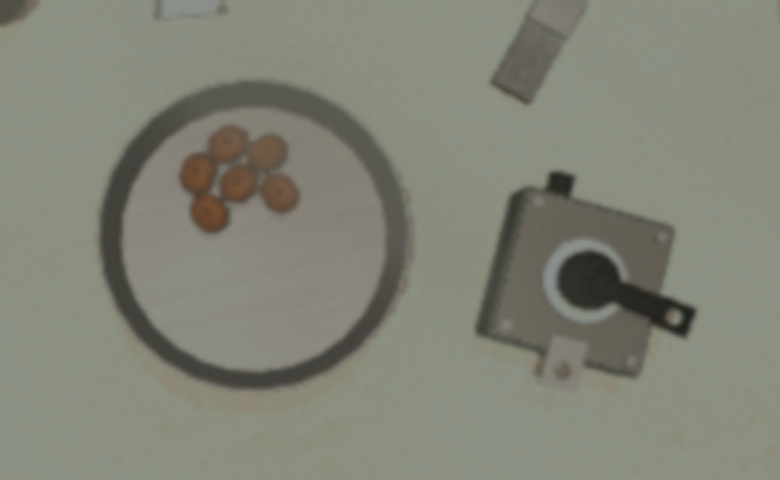

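The top view (up is +x, left is +y) shows the bowl at about (255,218) with the nuts bunched at upper left (249,200). The isolator is at (362,234), with its handle pointing right and slightly down to (397,246) and its tab at (357,262). The stirrer stands on its board at (128,228). Next I'll refine the geometry.

```bash
cat >> h.py <<'E'
def atz(f,u,v,z):
    T=np.linalg.inv(np.array(f["extrinsics"])); k=192/np.tan(np.radians(f["fov_y"])/2)
    d=T[:3,:3]@np.array([(u-f["cx"])/k,(v-f["cy"])/k,1]); o=T[:3,3]; return o+d*(z-o[2])/d[2]
E
python3 - <<'E'
from h import *
acc={}
for n in("top","scene")*2:
    f=grab_frame(n)
    for t in "turner bowl_floor isolator_pivot handle_hole hasp_hole stirrer_grip stirrer_foot board_top".split():
        for d in landmark_of(t,f)[:1]: acc.setdefault(t,[]).append(w(f,d["location"]).round(1))
    if n=="top": F=f
for k,v in acc.items(): print(k,np.round(np.mean(v,0),1),np.array(v).tolist())
f=F; z3=lambda x,y,z:atz(f,x/3+170-1/3,y/3+140-1/3,z).round(1)
print('hub',z3(588,279,100),'hh',z3(674,317,82),'tab',z3(563,371,75))
im=f["img"].astype(int); R,G,B=im[...,0],im[...,1],im[...,2]
m=(R-B>35)&(np.hypot(*(np.mgrid[:384,:512]-np.array([218,255])[:,None,None]))<40)
v,u=np.nonzero(m); print(m.sum(),u.mean(),v.mean()); p=atz(f,u.mean(),v.mean(),68);print('nuts',p,np.degrees(np.arctan2(-(p[1]+17.7),-(p[0]-518.5))))
n,l,s,c=cv2.connectedComponentsWithStats(m.astype(np.uint8));print([(atz(f,*c[i],68)[:2]-[518.5,-17.7]).round() for i in range(1,n) if s[i,4]>5])
C=cloud(f);X,Y,Z=C[...,0],C[...,1],C[...,2]
dark=(im.sum(2)<130)&(Z>85)&(Z<103)&(np.hypot(X-487,Y+291)<100);P=C[dark]
q=P[np.hypot(P[:,0]-487,P[:,1]+291)>32];print('bar',len(q),q.mean(0))
b=(Z>66)&(Z<73)&(abs(X-487)<95)&(abs(Y+291)<95)&(im.sum(2)>150); P=C[b][:,:2].astype(np.float32);print(cv2.minAreaRect(P))
E
```

```text
turner [521.4 -19.2  -0. ] [[523.7, -18.4, -1.9], [521.4, -18.5, 1.0], [521.2, -19.9, -2.9], [519.5, -20.0, 3.7]]
bowl_floor [515.2  76.2  45.3] [[516.9, -11.2, 51.3], [542.4, 19.5, 62.8], [483.3, 314.6, 13.3], [518.1, -18.1, 53.7]]
handle_hole [ 466.  -192.8   98.7] [[480.7, 313.5, 143.6], [462.7, -361.5, 83.1], [459.7, -362.3, 83.3], [460.8, -360.7, 84.7]]
hasp_hole [ 415.6 -269.    73.3] [[413.4, -268.9, 73.4], [418.5, -269.5, 73.1], [411.2, -267.2, 71.8], [419.5, -270.6, 75.0]]
stirrer_grip [479.4 314.1 145.5] [[478.6, 315.2, 140.4], [479.4, 311.5, 148.8], [478.7, 315.1, 145.1], [480.8, 314.5, 147.5]]
stirrer_foot [480.9 315.9  12.9] [[479.7, 316.3, 13.0], [482.0, 314.5, 13.6], [481.4, 318.5, 11.6], [480.6, 314.2, 13.4]]
board_top [513.4 242.6  26.6] [[494.6, 315.9, 13.7], [569.0, 31.5, 67.1], [499.0, 312.9, 9.1], [491.0, 310.1, 16.4]]
isolator_pivot [ 487.4 -289.4   87.1] [[487.4, -287.2, 87.6], [486.8, -290.9, 87.4], [487.9, -290.1, 86.4]]
hub [ 488.3 -283.9  100. ] hh [ 459.9 -357.    82. ] tab [ 414.9 -269.5   75. ]
511 247.1996086105675 199.34050880626222
nuts [5.65481238e+02 4.66739932e-02 6.80000000e+01] -159.30646360202934
[array([75., 24.]), array([71., -9.]), array([51., 47.]), array([43., 14.]), array([ 37., -20.]), array([19., 37.])]
bar 76 [ 468.72073418 -332.22072662   97.03458301]
((474.8586120605469, -283.2306213378906), (125.14268493652344, 152.79798889160156), 75.20333862304688)
```

drive_tool --commands '[[[0.023, 0.028, 0], 0], [[0.023, 0.028, 0], 0], [[0.023, 0.028, 0], 0], [[0.023, 0.028, 0], 0], [[0.023, 0.028, 0], 0], [[0.023, 0.028, 0], 0], [[0.023, 0.028, 0], 0], [[0.023, 0.028, 0], 0], [[0.023, 0.028, 0], 0], [[0.023, 0.028, 0], 0], [[0.023, 0.028, 0], 0], [[0.023, 0.028, 0], 0], [[0.023, 0.028, 0], 0], [[0.023, 0.028, 0], 0], [[0.023, 0.028, 0], 0], [[0.023, 0.028, 0], 0], [[0.023, 0.028, 0], 0], [[0.023, 0.028, 0], 0], [[0.023, 0.028, 0], 0], [[0.023, 0.028, 0], 0]]' --hand 0

```text
t: 4.82
tool_pos: [421.2, -187.4, 231.5]
tcp_rot: [-3.141, -0.001, -0.393]
contact_force: [1.8, 0.3, 0.2]
grip_width: 85.3
```

drive_tool --commands '[[[0, 0, 0], 7], [[0, 0, 0], 7], [[0, 0, 0], 7], [[0, 0, 0], 7], [[0, 0, 0], 7], [[0, 0, 0], 7], [[0, 0, 0], 7], [[0, 0, 0], 7], [[0, 0, 0], 7], [[0, 0, 0], 7], [[0, 0, 0], 7], [[0, 0, 0], 7], [[0, 0, 0], 5.5], [[0, 0, 0], 0], [[0, 0, 0], 0]]' --hand 150

```text
t: 6.07
tool_pos: [421.1, -185.3, 231.4]
tcp_rot: [-3.141, 0.0, -1.952]
contact_force: [0.1, 0.3, 0.6]
grip_width: 35.1
```

```bash
cat >> h.py <<'E'
def to(target):
    o=observe(); y=o["tcp_rot"][2]; d=np.array(target)-o["tool_pos"]
    print("t",o["t"],"pos",o["tool_pos"].round(1),"rpy",np.degrees(o["tcp_rot"]).round(2),"q",o["q"].round(2),"F",o["contact_force"].round(1),"w",round(o["grip_width"],1))
    R=cv2.Rodrigues(np.array([0,0,y]))[0]@np.diag([1,-1,-1.]); print("tool shift",(R.T@d).round(1))
E
python3 -c "
from h import *
to([471.9,-329.1,120])"
```

```text
t 6.0667 pos [ 421.1 -185.3  231.4] rpy [-179.99    0.   -111.84] q [-0.07  0.08 -0.11 -0.   -1.39 -0.31] F [0.1 0.3 0.6] w 35.1
tool shift [ 114.6 -100.6  111.4]
```

drive_tool --commands '[[[0.0191, -0.0168, 0.0185], 0], [[0.0191, -0.0168, 0.0185], 0], [[0.0191, -0.0168, 0.0185], 0], [[0.0191, -0.0168, 0.0185], 0], [[0.0191, -0.0168, 0.0185], 0], [[0.0191, -0.0168, 0.0185], 0], [[0, 0, 0], 0], [[0, 0, 0], 0]]'

```text
t: 6.73
tool_pos: [470.8, -330.0, 118.4]
tcp_rot: [3.138, -0.0, -1.954]
contact_force: [-0.1, 0.7, 0.4]
grip_width: 34.9
```

```bash
python3 -c "
from h import *
to([471.9,-329.1,79])
f=grab_frame('scene'); save(f,'s1')
a=f['img'][60:200,150:330];cv2.imwrite('pics/s1z.png',cv2.cvtColor(cv2.resize(a,None,fx=4,fy=4),cv2.COLOR_RGB2BGR))"
```

```text
t 6.7333 pos [ 470.8 -330.   118.4] rpy [ 179.79   -0.   -111.96] q [-0.34  0.36 -0.03 -0.   -1.18 -0.04] F [-0.1  0.7  0.4] w 34.9
tool shift [-1.2 -0.7 39.4]
```

View pics/s1z.png

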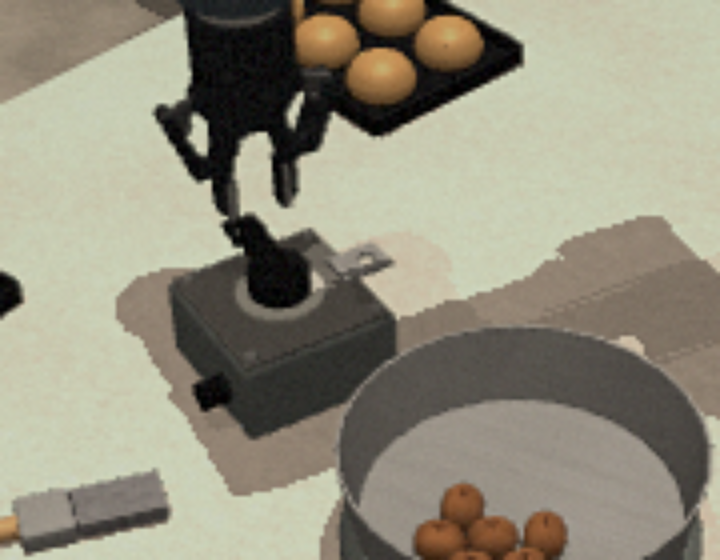

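The fingers (about (225,210) and (285,200) in the zoom) straddle the handle bar. I'll go down and close.

drive_tool --commands '[[[0, 0, 0.01], 0], [[0, 0, 0.01], 0], [[0, 0, 0.01], 0], [[0, 0, 0.009], 0], [[0, 0, 0], 0], [[0, 0, 0], 0]]'

```text
t: 7.28
tool_pos: [471.2, -329.0, 80.6]
tcp_rot: [3.14, -0.0, -1.954]
contact_force: [0.8, -0.1, 0.6]
grip_width: 35.1
```

drive_tool --commands '[[[0, 0, 0], 0], [[0, 0, 0], 0], [[0, 0, 0], 0], [[0, 0, 0], 0], [[0, 0, 0], 0], [[0, 0, 0], 0]]' --hand 255

```text
t: 7.78
tool_pos: [472.5, -329.8, 82.1]
tcp_rot: [-3.139, -0.0, -1.955]
contact_force: [3.6, -1.6, 1.8]
grip_width: 16.6
```

```bash
python3 -c "
from h import *
to([471.9,-329.1,79]);o=observe();print(o['moment'])"
```

```text
t 7.7833 pos [ 472.5 -329.8   82.1] rpy [-1.7986e+02 -2.0000e-02 -1.1200e+02] q [-0.34  0.39 -0.09  0.   -1.09 -0.05] F [ 3.6 -1.6  1.8] w 16.6
tool shift [-0.5  0.9  3.1]
[-0.6004854  -0.88828514 -0.14324943]
```

drive_tool --commands '[[[-0.0003, 0.005, 0], 6.8], [[-0.0003, 0.005, 0], 6.8], [[-0.0003, 0.005, 0], 6.8], [[-0.0003, 0.005, 0], 6.8], [[-0.0003, 0.005, 0], 6.8], [[-0.0003, 0.005, 0], 6.8], [[-0.0003, 0.005, 0], 6.8], [[-0.0003, 0.005, 0], 6.8], [[-0.0003, 0.005, 0], 6.8], [[-0.0003, 0.005, 0], 6.8], [[-0.0003, 0.005, 0], 6.8], [[-0.0001, 0.0025, 0], 3.4], [[0, 0, 0], 0], [[0, 0, 0], 0], [[0, 0, 0], 0]]'

```text
t: 9.03
tool_pos: [446.6, -282.4, 82.0]
tcp_rot: [3.141, 0.001, 2.966]
contact_force: [1.9, 4.2, 6.0]
grip_width: 16.3
```

```bash
python3 -c "
from h import *
to([487.3+42.5*np.cos(np.radians(164.5)),-290+42.5*np.sin(np.radians(164.5)),80])
for n in ('scene','top'):
  f=grab_frame(n); save(f,n+'2')
  for t in ('handle_hole','hasp_hole'):
    for d in landmark_of(t,f)[:1]: print(n,t,round(d['confidence'],2),w(f,d['location']).round(1))
  a=f['img'][60:200,150:330] if n=='scene' else f['img'][190:300,290:430];cv2.imwrite('pics/%s2z.png'%n,cv2.cvtColor(cv2.resize(a,None,fx=4,fy=4),cv2.COLOR_RGB2BGR))"
```

```text
t 9.0333 pos [ 446.6 -282.4   82. ] rpy [1.7997e+02 9.0000e-02 1.6994e+02] q [-0.27  0.31 -0.22 -0.   -1.05 -1.48] F [1.9 4.2 6. ] w 16.3
tool shift [0.9 3.7 2. ]
scene handle_hole 0.57 [ 414.9 -278.9   82.5]
scene hasp_hole 0.88 [ 416.3 -269.4   74.1]
top handle_hole 0.57 [ 412.8 -267.4   70.8]
top hasp_hole 0.55 [535.7  19.8  64.6]
```

View pics/scene2z.png

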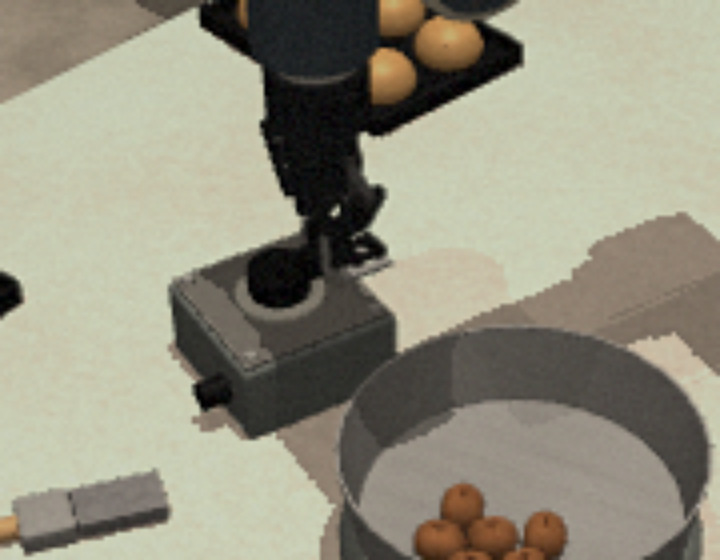

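View pics/top2z.png

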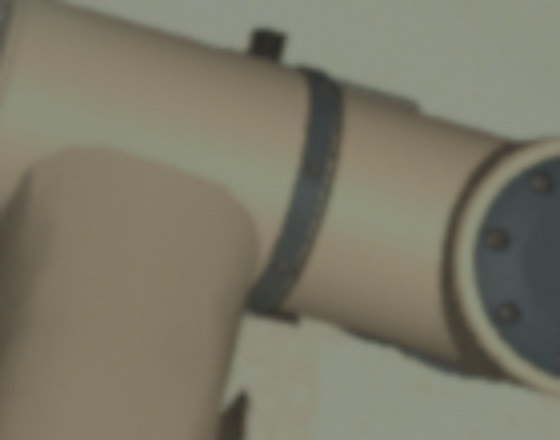

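drive_tool --commands '[[[-0.0001, 0.002, 0], 2.8], [[-0.0001, 0.0021, 0], 2.8], [[0, 0, 0], 0], [[0, 0, 0], 0], [[0, 0, 0], 0]]'

```text
t: 9.75
tool_pos: [447.5, -278.4, 82.0]
tcp_rot: [3.141, 0.001, 2.868]
contact_force: [2.0, 4.3, 5.9]
grip_width: 16.5
```

```bash
python3 -c "
from h import *
to([487.3+42.5*np.cos(np.radians(164.5)),-290+42.5*np.sin(np.radians(164.5)),80])
for n in ('scene','scene'):
  f=grab_frame(n); save(f,n+'3')
  for t in ('handle_hole','hasp_hole'):
    for d in landmark_of(t,f)[:1]: print(n,t,round(d['confidence'],2),w(f,d['location']).round(1))
a=f['img'][95:145,190:260];cv2.imwrite('pics/s3z.png',cv2.cvtColor(cv2.resize(a,None,fx=10,fy=10),cv2.COLOR_RGB2BGR))"
```

```text
t 9.75 pos [ 447.5 -278.4   82. ] rpy [1.7995e+02 8.0000e-02 1.6434e+02] q [-0.26  0.31 -0.22 -0.   -1.05 -1.58] F [2.  4.3 5.9] w 16.5
tool shift [ 1.1 -0.6  2. ]
scene handle_hole 0.67 [ 417.6 -272.6   84.2]
scene hasp_hole 0.91 [ 418.2 -269.8   73.9]
scene handle_hole 0.81 [ 415.9 -271.2   84.5]
scene hasp_hole 0.76 [ 414.8 -269.3   72.9]
```

View pics/s3z.png

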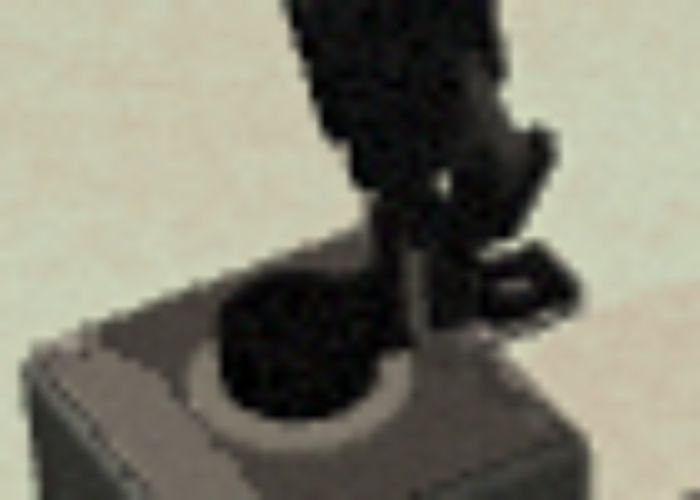

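drive_tool --commands '[[[0, 0.0008, 0], 1], [[0, 0, 0], 0], [[0, 0, 0], 0], [[0, 0, 0], 0]]'

```text
t: 10.38
tool_pos: [447.7, -277.8, 82.0]
tcp_rot: [3.141, 0.001, 2.851]
contact_force: [2.4, 3.2, 6.4]
grip_width: 16.3
```

drive_tool --commands '[[[0, 0, 0], 0], [[0, 0, 0], 0], [[0, 0, 0], 0], [[0, 0, 0], 0], [[0, 0, 0], 0], [[0, 0, -0.02], 0], [[0, 0, -0.04], 0], [[0, 0, -0.04], 0], [[0, 0, -0.04], 0], [[-0.03, 0, -0.02], 0], [[-0.04, 0, 0], 0], [[-0.04, 0, 0], 0], [[-0.04, 0, 0], 0], [[-0.04, 0, 0], 0], [[-0.04, 0, 0], 0]]' --hand 150

```text
t: 11.63
tool_pos: [667.2, -344.5, 241.0]
tcp_rot: [-3.142, -0.0, 2.848]
contact_force: [1.6, -1.2, 1.7]
grip_width: 35.0
```

```bash
python3 -c "
from h import *
to([480,314.5,230])
for n in ('scene','top'):
  f=grab_frame(n); save(f,n+'4')
  for t in ('handle_hole','hasp_hole'):
    for d in landmark_of(t,f)[:1]: print(n,t,round(d['confidence'],2),w(f,d['location']).round(1))
  a=f['img'][95:145,190:260] if n=='scene' else f['img'][210:280,330:400];cv2.imwrite('pics/%s4z.png'%n,cv2.cvtColor(cv2.resize(a,None,fx=8,fy=8),cv2.COLOR_RGB2BGR))"
```

```text
t 11.6333 pos [ 667.2 -344.5  241. ] rpy [-1.8000e+02 -2.0000e-02  1.6321e+02] q [-0.27  0.71  0.86  0.   -1.72 -1.59] F [ 1.6 -1.2  1.7] w 35.0
tool shift [369.6 576.8  11. ]
scene handle_hole 0.63 [ 418.  -272.7   81.5]
scene hasp_hole 0.85 [ 416.3 -269.1   74.2]
top handle_hole 0.17 [ 487.3 -291.7   85.3]
top hasp_hole 0.33 [484.3 314.9  17. ]
```

View pics/scene4z.png

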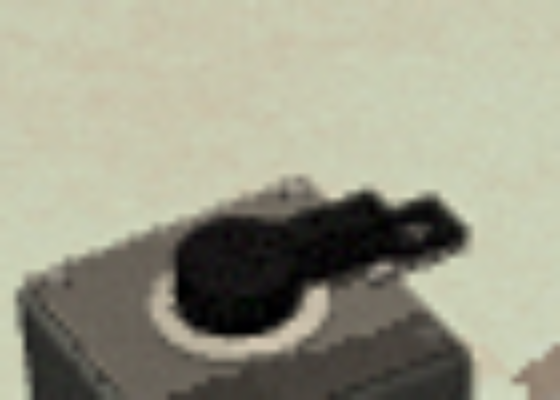

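View pics/top4z.png

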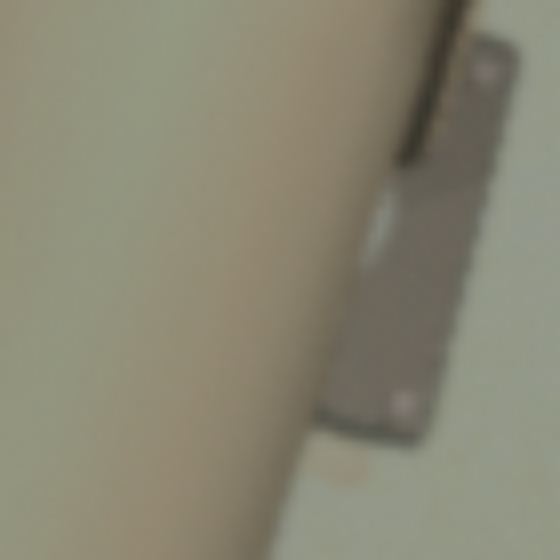

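drive_tool --commands '[[[0.021, 0.032, 0], 0], [[0.021, 0.032, 0], 0], [[0.021, 0.032, 0], 0], [[0.021, 0.032, 0], 0], [[0.021, 0.032, 0], 0], [[0.021, 0.032, 0], 0], [[0.021, 0.032, 0], 0], [[0.021, 0.032, 0], 0], [[0.021, 0.032, 0], 0], [[0.021, 0.032, 0], 0], [[0.021, 0.032, 0], 0], [[0, 0, 0], 0]]' --hand 60

```text
t: 12.93
tool_pos: [543.6, 64.0, 244.4]
tcp_rot: [3.137, 0.004, 2.853]
contact_force: [0.6, -2.1, 1.0]
grip_width: 65.3
```

```bash
python3 -c "
from h import *
to([480,314.5,230])
for n in ('top','scene','top'):
  f=grab_frame(n); save(f,n+'5')
  for t in ('handle_hole','hasp_hole'):
    for d in landmark_of(t,f)[:1]: print(n,t,round(d['confidence'],2),w(f,d['location']).round(1))
  if n=='top': a=f['img'][200:280,320:400];cv2.imwrite('pics/%s5z.png'%n,cv2.cvtColor(cv2.resize(a,None,fx=7,fy=7,interpolation=cv2.INTER_CUBIC),cv2.COLOR_RGB2BGR))
for nm,P in (('hole if 163.4',163.4),('165',165.)):
  c=np.radians(P);print(nm,pix(f,[487.3+75*np.cos(c),-290+75*np.sin(c),82]),pix(f,[487.3+75*np.cos(c),-290+75*np.sin(c),75]))
"
```

```text
t 12.9333 pos [543.6  64.  244.4] rpy [179.74   0.21 163.49] q [ 0.4   0.24  0.13 -0.   -1.45 -2.26] F [ 0.6 -2.1  1. ] w 65.3
tool shift [132.1 222.1  14.4]
top handle_hole 0.94 [ 416.2 -270.7   84.4]
top hasp_hole 0.68 [ 409.8 -267.1   71.6]
scene handle_hole 0.65 [ 416.8 -271.5   83.8]
scene hasp_hole 0.85 [ 418.2 -272.5   74.4]
top handle_hole 0.75 [ 415.8 -271.1   84. ]
top hasp_hole 0.89 [ 409.2 -270.3   71.9]
hole if 163.4 (np.float64(357.646687369091), np.float64(263.24341661210684)) (np.float64(356.95979483478084), np.float64(263.1062602854375))
165 (np.float64(358.49111961106667), np.float64(263.50239277781156)) (np.float64(357.79840618167896), np.float64(263.3634575355852))
```

View pics/top5z.png

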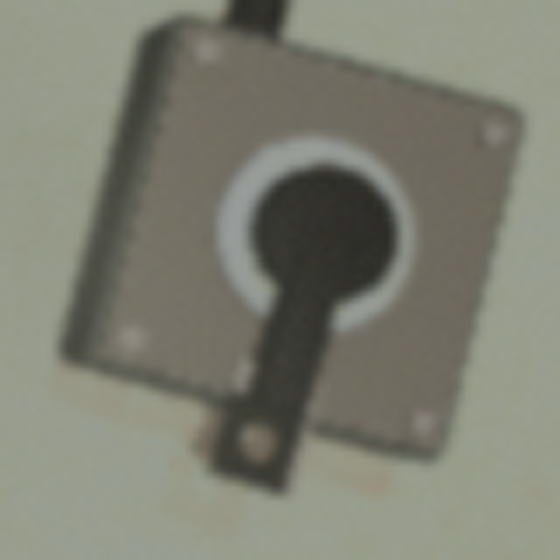

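```bash
python3 -c "
import cv2,numpy as np
a=cv2.imread('pics/top0.png')[225:280,335:390];b=cv2.imread('pics/top5.png')[225:280,335:390]
f=lambda x:cv2.convertScaleAbs(cv2.resize(x,None,fx=7,fy=7,interpolation=cv2.INTER_CUBIC),alpha=1.5)
cv2.imwrite('pics/cmp.png',np.hstack([f(a),f(b)]))"
```

```text
(no output)
```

View pics/cmp.png

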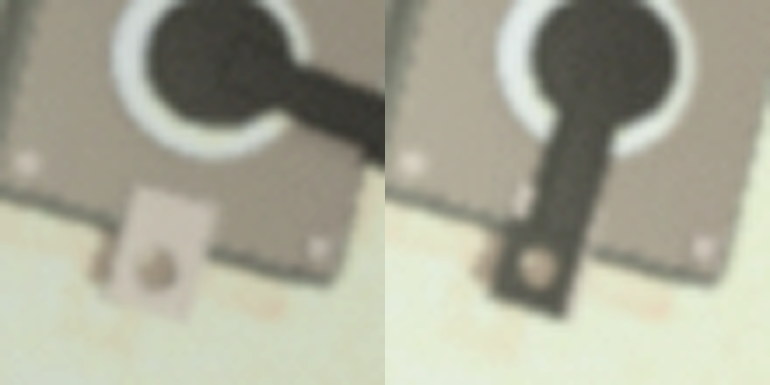

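```bash
python3 - <<'E'
from h import *
f=grab_frame("top"); fx=f
a0=cv2.cvtColor(cv2.imread('pics/top0.png'),cv2.COLOR_BGR2GRAY).astype(np.float32)
a5=cv2.cvtColor(cv2.imread('pics/top5.png'),cv2.COLOR_BGR2GRAY).astype(np.float32)
th=np.radians(163.5); e=np.array([np.cos(th),np.sin(th)]); n=np.array([np.sin(th),-np.cos(th)])  # n ~ +y (clockwise)
s=np.arange(-24,25,1.)
for nm,im,z in(('tab',a0,75),('tip',a5,82),('bar',a5,98)):
    for r in ([55,60] if nm!='bar' else [30,40,50])+([68,75,82,86] if nm!='bar' else []):
        uv=np.array([pix(f,np.r_[np.array([487.3,-290])+e*r+n*t,z]) for t in s],np.float32)
        p=cv2.remap(im,uv[:,:1].copy(),uv[:,1:].copy(),cv2.INTER_CUBIC)[:,0]
        g=np.gradient(p); 
        print(nm,r,p[::2].astype(int), 'max',s[g.argmax()],'min',s[g.argmin()])
E
```

```text
tab 55 [ 98  97  97  99 104 114 122 125 126 125 126 126 126 125 125 127 126 126
 125 118 107 101 100 101 101] max -15.0 min 15.0
tab 60 [ 92  91  89  92 100 111 121 125 125 126 125 126 126 125 125 127 128 128
 126 118 105  98  97  96  96] max -15.0 min 15.0
tab 68 [126 125 122 120 122 124 126 127 125 123 116 111 109 114 120 125 128 128
 126 116  97  85  88  95 105] max 22.0 min 15.0
tab 75 [137 136 136 135 133 130 127 124 117 100  92  95  97 100 106 114 120 125
 126 118 105  98 104 118 130] max 22.0 min -7.0
tab 82 [138 138 139 139 135 130 127 127 127 124 118 114 109 110 116 122 127 128
 124 113  99  97 102 115 128] max 23.0 min 14.0
tab 86 [140 140 139 139 137 131 127 128 130 129 128 127 127 127 127 128 129 129
 127 121 115 116 121 128 134] max 22.0 min 14.0
tip 55 [109 108 108 109 110 113 111  95  70  59  59  60  59  60  61  58  58  70
  98 122 126 116 112 112 112] max 12.0 min -9.0
tip 60 [100 104 103 101 105 110 112  94  71  56  56  57  58  60  57  56  57  64
  83 100 101 101 106 109 108] max 12.0 min -9.0
tip 68 [137 137 135 133 130 131 125 100  71  58  59  63  70  75  78  74  68  63
  62  64  69  80  89  98 108] max 24.0 min -9.0
tip 75 [149 151 150 148 147 145 134 106  74  62  67  86 102 107 110 114 107  84
  65  63  73  92 107 120 135] max 17.0 min -10.0
tip 82 [152 152 152 153 152 147 132 107  77  61  57  59  67  73  73  67  62  63
  62  62  73  90 104 110 122] max 17.0 min -10.0
tip 86 [153 154 154 153 152 148 134 103  73  62  64  62  61  64  66  63  62  63
  65  70  86 109 125 134 142] max 16.0 min -10.0
bar 30 [108 106 106 108 109 111 121 131 127 104  72  54  52  53  53  57  56  53
  55  75 108 138 148 143 134] max 16.0 min -5.0
bar 40 [107 108 107 108 107 107 107 107 100  83  63  55  55  57  57  58  57  55
  54  62  81 101 109 111 111] max 16.0 min -6.0
bar 50 [109 109 109 109 109 109 108 111 109  90  66  57  56  56  58  60  58  56
  56  71  95 114 117 112 110] max 15.0 min -6.0
```

```bash
python3 - <<'E'
from h import *
a=cv2.imread('pics/scene0.png')[110:140,215:260];b=cv2.imread('pics/scene5.png')[110:140,215:260]
g=lambda x:cv2.convertScaleAbs(cv2.resize(x,None,fx=8,fy=8,interpolation=cv2.INTER_CUBIC),alpha=1.3)
cv2.imwrite('pics/cmp2.png',np.hstack([g(a),g(b)]))
C=np.mean([cloud(grab_frame("top")) for _ in range(4)],0);X,Y,Z=C[...,0],C[...,1],C[...,2]
r=np.hypot(X-487.3,Y+287)
m=(abs(Z-98)<3)&(r>30)&(r<64); P=C[m]; 
q=(abs(Z-82)<4)&(r>64)&(r<95); Q=C[q]
b=(abs(Z-70)<2.5)&(r<100)
for n,p in(('bar',P),('tip',Q),('box',C[b])):
    print(n,len(p),p.mean(0).round(1)); rc=cv2.minAreaRect(p[:,:2].astype(np.float32));print(rc)
l=cv2.fitLine(P[:,:2].astype(np.float32),cv2.DIST_L2,0,.01,.01).ravel();print(l,np.degrees(np.arctan2(l[1],l[0])))
h=(Z>99)&(r<40);print('hub',C[h].mean(0),cv2.minEnclosingCircle(C[h][:,:2].astype(np.float32)))
E
```

```text
bar 98 [ 443.3 -273.8   97.2]
((443.68646240234375, -274.52069091796875), (17.801969528198242, 31.512958526611328), 72.1131820678711)
tip 100 [ 413.6 -265.5   80.3]
((414.21917724609375, -265.6393127441406), (26.090103149414062, 26.37221336364746), 74.15110778808594)
box 1687 [ 490.2 -287.4   69.2]
((474.14691162109375, -283.81622314453125), (122.17887878417969, 149.8070526123047), 75.22949981689453)
[ 9.5389301e-01 -3.0014694e-01  4.4328543e+02 -2.7383154e+02] -17.466427
hub [ 489.25903767 -289.24757662  275.36887292] ((488.31365966796875, -287.189697265625), 38.484859466552734)
```

View pics/cmp2.png

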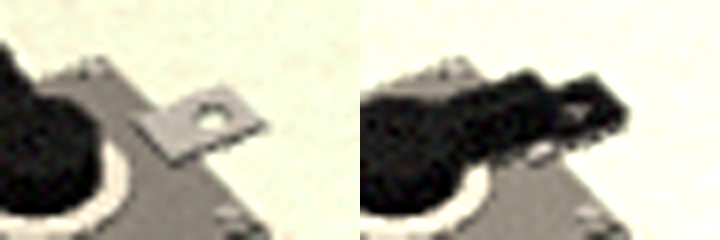

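Both cameras and the depth data put the handle at about 163.5°, and the tab at about 165.4°. That is roughly 2.5 mm of overtravel, still inside the 5 mm limit. There is time to spare, so I'll re-grip it and trim it back 2°.

```bash
python3 -c "
from h import *
to([447.7,-277.8,140])"
```

```text
t 13.6333 pos [546.7  59.5 241.2] rpy [-1.7999e+02 -1.0000e-02  1.6317e+02] q [ 0.39  0.25  0.13  0.   -1.45 -2.26] F [-0.5  0.6  0.5] w 65.3
tool shift [  -2.9 -351.5  101.2]
```

drive_tool --commands '[[[-0.0003, -0.0352, 0], 0], [[-0.0003, -0.0352, 0], 0], [[-0.0003, -0.0352, 0], 0], [[-0.0003, -0.0352, 0], 0], [[-0.0003, -0.0352, 0], 0], [[-0.0003, -0.0352, 0], 0], [[-0.0003, -0.0352, 0], 0], [[-0.0003, -0.0352, 0.025], 0], [[-0.0003, -0.0352, 0.025], 0], [[-0.0003, -0.0347, 0.025], 0], [[0, 0, 0.026], 0], [[0, 0, 0], 0], [[0, 0, 0], 0]]' --hand 150

```text
t: 14.72
tool_pos: [448.1, -274.5, 142.2]
tcp_rot: [-3.141, -0.003, 2.848]
contact_force: [0.6, 0.0, 1.5]
grip_width: 34.9
```

```bash
python3 -c "
from h import *
to([447.5,-277.8,82])"
```

```text
t 14.7167 pos [ 448.1 -274.5  142.2] rpy [-1.7998e+02 -1.7000e-01  1.6316e+02] q [-0.25  0.25 -0.12  0.   -1.2  -1.61] F [0.6 0.  1.5] w 34.9
tool shift [-0.4 -3.3 60.2]
```

drive_tool --commands '[[[0, 0, 0.015], 0], [[0, 0, 0.015], 0], [[0, 0, 0], 0], [[0, 0, 0], 0]]'

```text
t: 15.05
tool_pos: [449.8, -274.0, 114.3]
tcp_rot: [-3.141, 0.001, 2.85]
contact_force: [1.0, 0.6, -0.1]
grip_width: 35.2
```

```bash
python3 -c "
from h import *
to([447.5,-277.8,82])"
```

```text
t 15.05 pos [ 449.8 -274.   114.3] rpy [-1.7997e+02  8.0000e-02  1.6330e+02] q [-0.25  0.28 -0.17  0.   -1.12 -1.61] F [ 1.   0.6 -0.1] w 35.2
tool shift [ 1.2 -4.3 32.3]
```

drive_tool --commands '[[[0.001, -0.004, 0.01], 0], [[0, 0, 0.011], 0], [[0, 0, 0.011], 0], [[0, 0, 0], 0], [[0, 0, 0], 0]]'

```text
t: 15.47
tool_pos: [446.9, -278.1, 81.2]
tcp_rot: [-3.141, 0.0, 2.849]
contact_force: [0.7, -0.2, 0.1]
grip_width: 35.5
```

drive_tool --commands '[[[0, 0, 0], 0], [[0, 0, 0], 0], [[0, 0, 0], 0], [[0, 0, 0], 0], [[0, 0, 0], 0]]' --hand 255

```text
t: 15.88
tool_pos: [447.5, -278.0, 82.1]
tcp_rot: [-3.141, 0.002, 2.849]
contact_force: [-1.1, 2.9, 5.9]
grip_width: 16.6
```

drive_tool --commands '[[[0, -0.0008, 0], -1], [[0, -0.0008, 0], -1], [[0, 0, 0], 0], [[0, 0, 0], 0], [[0, 0, 0], 0]]'

```text
t: 16.3
tool_pos: [447.1, -279.4, 82.1]
tcp_rot: [3.141, 0.002, 2.884]
contact_force: [-0.1, 4.0, 6.8]
grip_width: 16.7
```

drive_tool --commands '[[[0, 0, 0], 0], [[0, 0, 0], 0], [[0, 0, 0], 0], [[0, 0, 0], 0], [[0, 0, 0], 0], [[0, 0, -0.03], 0], [[0, 0, -0.04], 0], [[0, 0, -0.04], 0], [[0, 0, -0.04], 0], [[0, 0.02, -0.02], 0], [[0, 0.035, 0], 0], [[0, 0.035, 0], 0], [[0, 0.035, 0], 0], [[0, 0.035, 0], 0], [[0, 0.035, 0], 0], [[0, 0.035, 0], 0], [[0, 0.035, 0], 0], [[0, 0.035, 0], 0], [[0, 0.035, 0], 0], [[0, 0.035, 0], 0]]' --hand 150

```text
t: 17.97
tool_pos: [540.9, 79.9, 250.8]
tcp_rot: [-3.142, 0.0, 2.883]
contact_force: [1.5, -0.2, -0.2]
grip_width: 35.2
```

```bash
python3 - <<'E'
from h import *
to([480,314.5,230])
F=[grab_frame("top") for _ in range(4)]; f=F[0]; save(f,'top6')
C=np.mean([cloud(x) for x in F],0);X,Y,Z=C[...,0],C[...,1],C[...,2]
r=np.hypot(X-487.3,Y+287)
m=(abs(Z-98)<3)&(r>30)&(r<64); P=C[m]; q=(abs(Z-82)<4)&(r>64)&(r<95); Q=C[q]
for n,p in(('bar',P),('tip',Q)):
    c,s,a=cv2.minAreaRect(p[:,:2].astype(np.float32));print(n,c,s,a,'ang',np.degrees(np.arctan2(c[1]+287,c[0]-487)))
for n in('handle_hole','hasp_hole'):print(n,[w(F[-1],d['location']).round(1) for d in landmark_of(n,F[-1])[:1]])
b=cv2.imread('pics/top6.png')[225:280,335:390]
a=cv2.imread('pics/top0.png')[225:280,335:390]
g=lambda x:cv2.convertScaleAbs(cv2.resize(x,None,fx=7,fy=7,interpolation=cv2.INTER_CUBIC),alpha=1.5)
cv2.imwrite('pics/cmp3.png',np.hstack([g(a),g(b)]))
E
```

```text
t 17.9667 pos [540.9  79.9 250.8] rpy [-180.     0.   165.2] q [ 0.43  0.24  0.14  0.   -1.47 -2.26] F [ 1.5 -0.2 -0.2] w 35.2
tool shift [118.8 211.2  20.8]
bar (443.3861083984375, -276.4873962402344) (17.5693416595459, 32.869911193847656) 77.58456420898438 ang 166.44804782913653
tip (413.34149169921875, -268.3135986328125) (26.072980880737305, 25.493316650390625) 77.27627563476562 ang 165.76496378561149
handle_hole [array([ 416.6, -271. ,   84.4])]
hasp_hole [array([ 410.9, -270. ,   68.6])]
```

View pics/cmp3.png

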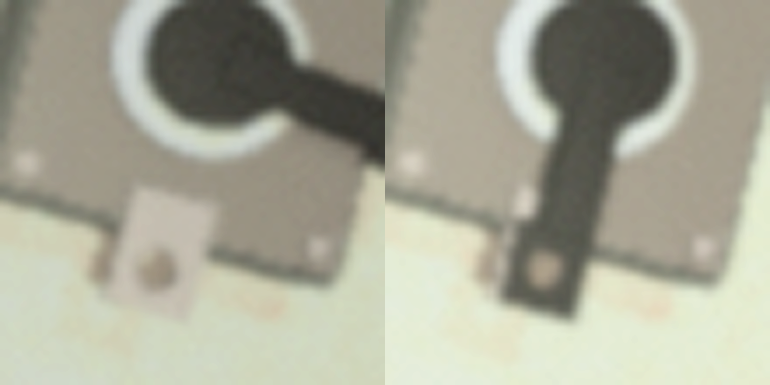

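The handle hole now lies over the tab hole to within about 1 mm. Next is the stirrer.

drive_tool --commands '[[[0, 0, 0], -7], [[0, 0, 0], -7], [[0, 0, 0], -7], [[0, 0, 0], -7], [[0, 0, 0], -7], [[0, 0, 0], -7], [[0, 0, 0], -7], [[0, 0, 0], -7], [[0, 0, 0], -7], [[0, 0, 0], -7], [[0, 0, 0], -7], [[0, 0, 0], -7], [[0, 0, 0], -7], [[0, 0, 0], 0]]' --hand 80

```text
t: 19.43
tool_pos: [540.7, 77.0, 251.1]
tcp_rot: [-3.141, 0.0, -1.809]
contact_force: [-0.1, 0.7, -0.3]
grip_width: 58.4
```

```bash
python3 - <<'E'
from h import *
to([480,314.5,230])
f=grab_frame("scene")
for n in('stirrer_grip','stirrer_foot','board_top'):print(n,[w(f,d['location']).round(1) for d in landmark_of(n,f)[:1]])
f=grab_frame("top");C=cloud(f);X,Y,Z=C[...,0],C[...,1],C[...,2]
m=(Z>178)&(Z<195)&(np.hypot(X-480,Y-314)<25);print(m.sum(),C[m].mean(0))
m=(Z>40)&(Z<178)&(np.hypot(X-480,Y-314)<35);print(m.sum(),C[m].mean(0),C[m].min(0),C[m].max(0))
E
```

```text
t 19.4333 pos [540.7  77.  251.1] rpy [-1.7997e+02  1.0000e-02 -1.0366e+02] q [ 0.43  0.24  0.14  0.   -1.47 -0.67] F [-0.1  0.7 -0.3] w 58.4
tool shift [-216.5  115.1   21.1]
stirrer_grip [array([482.2, 314.6, 148. ])]
stirrer_foot [array([482.9, 315.5,  13.4])]
board_top [array([494. , 312.4,  13.7])]
0 [nan nan nan]
66 [469.35854244 306.10843214  54.19985864] [461.25308659 295.205327    42.50053362] [481.74283894 323.5058518   65.68954989]<stdin>:6: RuntimeWarning: Mean of empty slice.
  ret = um.true_divide(
```

drive_tool --commands '[[[-0.031, 0.0165, 0], 0], [[-0.031, 0.0165, 0], 0], [[-0.031, 0.0165, 0], 0], [[-0.031, 0.0165, 0], 0], [[-0.031, 0.0165, 0], 0], [[-0.031, 0.0165, 0], 0], [[-0.031, 0.0165, 0], 0], [[0, 0, 0], 0], [[0, 0, 0.02], 0], [[0, 0, 0], 0]]'

```text
t: 20.52
tool_pos: [478.8, 316.6, 227.5]
tcp_rot: [3.138, -0.004, -1.812]
contact_force: [-0.8, 0.3, -2.2]
grip_width: 58.5
```

```bash
python3 - <<'E'
from h import *
to([480.5,314.5,126])
f=grab_frame("scene");a=f['img'][120:300,300:480];cv2.imwrite('pics/s7.png',cv2.cvtColor(cv2.resize(a,None,fx=3,fy=3),cv2.COLOR_RGB2BGR))
E
```

```text
t 20.5167 pos [478.8 316.6 227.5] rpy [ 179.77   -0.22 -103.83] q [ 0.86  0.31  0.17 -0.   -1.44 -1.1 ] F [-0.8  0.3 -2.2] w 58.5
tool shift [  1.6  -2.2 101.5]
```

View pics/s7.png

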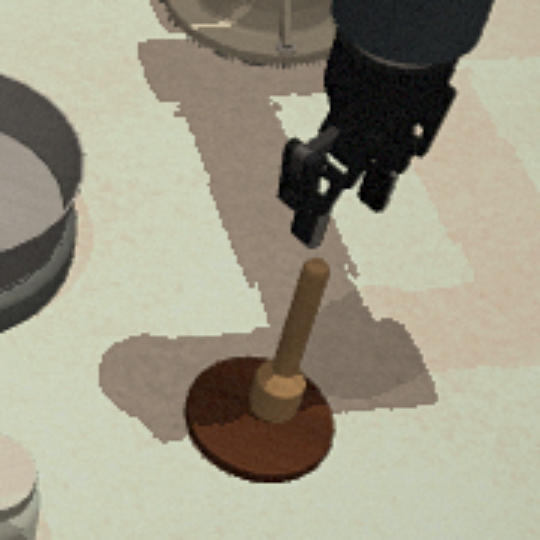

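drive_tool --commands '[[[0.001, -0.002, 0.025], 0], [[0, 0, 0.025], 0], [[0, 0, 0.025], 0], [[0, 0, 0.015], 0], [[0, 0, 0.011], 0], [[0, 0, 0], 0], [[0, 0, 0], 0]]'

```text
t: 21.15
tool_pos: [482.6, 314.6, 130.4]
tcp_rot: [-3.141, -0.0, -1.813]
contact_force: [-0.0, 0.6, 1.5]
grip_width: 58.3
```

drive_tool --commands '[[[0, 0, 0], 0], [[0, 0, 0], 0], [[0, 0, 0], 0], [[0, 0, 0], 0], [[0, 0, 0], 0], [[0, 0, 0], 0], [[0, 0, 0], 0]]' --hand 255

```text
t: 21.73
tool_pos: [482.6, 315.5, 131.0]
tcp_rot: [-3.14, 0.002, -1.811]
contact_force: [-1.4, 0.4, 4.9]
grip_width: 18.3
```

```bash
python3 - <<'E'
from h import *
to([480.5,314.5,126]);print(observe()['moment'])
f=grab_frame("scene");a=f['img'][120:300,300:480];cv2.imwrite('pics/s8.png',cv2.cvtColor(cv2.resize(a,None,fx=3,fy=3),cv2.COLOR_RGB2BGR))
E
```

```text
t 21.7333 pos [482.6 315.5 131. ] rpy [-1.7992e+02  9.0000e-02 -1.0379e+02] q [ 0.85  0.35 -0.01  0.   -1.2  -1.09] F [-1.4  0.4  4.9] w 18.3
tool shift [1.5 1.8 5. ]
[ 0.06311689  0.53493941 -0.02073362]
```

View pics/s8.png

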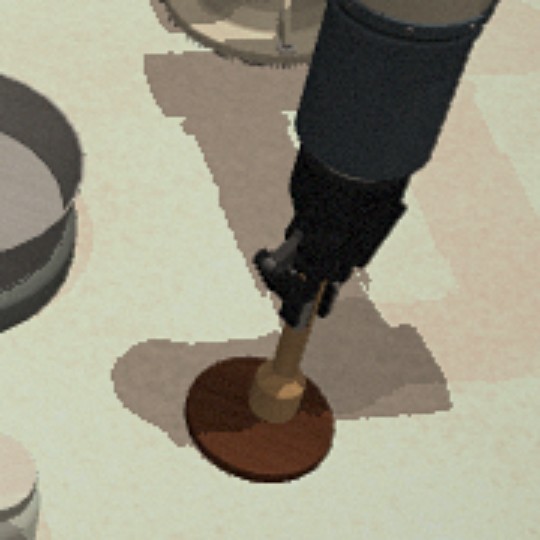

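drive_tool --commands '[[[0, 0, -0.015], 0], [[0, 0, -0.03], 0], [[0, 0, -0.035], 0], [[0, 0, -0.035], 0], [[0, 0, -0.025], 0], [[0, 0, 0], 0]]'

```text
t: 22.28
tool_pos: [484.1, 316.0, 275.9]
tcp_rot: [-3.135, 0.008, -1.812]
contact_force: [0.6, -0.3, -0.6]
grip_width: 18.5
```

drive_tool --commands '[[[0.012, -0.0024, 0], 0], [[0.02, -0.004, 0], 0], [[0.03, -0.0062, 0], 0], [[0.03, -0.0062, 0], 0], [[0.03, -0.0062, 0], 0], [[0.03, -0.0062, 0], 0], [[0.03, -0.0062, 0], 0], [[0.03, -0.0062, 0], 0], [[0.03, -0.0062, 0], 0], [[0.03, -0.0062, 0], 0], [[0.03, -0.0062, 0], 0], [[0.025, -0.005, 0], 0], [[0.016, -0.0034, 0], 0], [[0, 0, 0], 0], [[0, 0, 0], 0]]'

```text
t: 23.53
tool_pos: [467.8, -35.8, 268.4]
tcp_rot: [3.139, -0.001, -1.814]
contact_force: [0.1, 1.0, -1.3]
grip_width: 18.5
```

```bash
python3 - <<'E'
from h import *
to([469.3,-34.6,175])
f=grab_frame("scene");save(f,'s9')
for n in('stirrer_grip','stirrer_foot','bowl_floor'):print(n,[w(f,d['location']).round(1) for d in landmark_of(n,f)[:1]])
E
```

```text
t 23.5333 pos [467.8 -35.8 268.4] rpy [ 1.7986e+02 -3.0000e-02 -1.0393e+02] q [ 0.26  0.09 -0.   -0.   -1.48 -0.5 ] F [ 0.1  1.  -1.3] w 18.5
tool shift [-1.5 -1.2 93.4]
stirrer_grip [array([467.3, -34.8, 285.8])]
stirrer_foot [array([468.8, -37.7, 154.6])]
bowl_floor [array([519.4, -19.8,  49.1])]
```

View pics/s9.png

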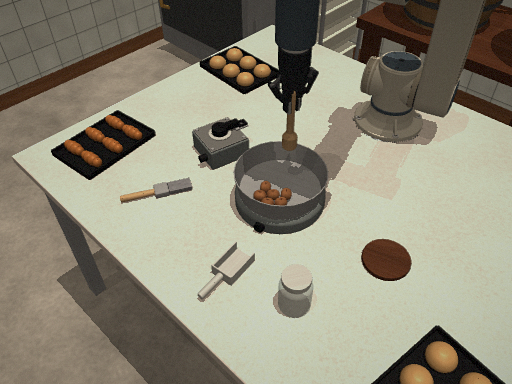

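The stirrer hangs upright above the gap, with its foot at about (290,143). The nuts are on the far side of the bowl at (272,195). I'll lower it.

drive_tool --commands '[[[-0.001, -0.001, 0.02], 0], [[0, 0, 0.02], 0], [[0, 0, 0.02], 0], [[0, 0, 0.015], 0], [[0, 0, 0.01], 0], [[0, 0, 0.005], 0], [[0, 0, 0], 0], [[0, 0, 0], 0], [[0, 0, 0], 0]]'

```text
t: 24.48
tool_pos: [470.7, -33.9, 180.6]
tcp_rot: [-3.14, 0.0, -1.811]
contact_force: [0.5, -0.6, -0.9]
grip_width: 18.6
```

```bash
python3 - <<'E'
from h import *
to([469.3,-34.6,174])
import json
y=observe()["tcp_rot"][2]
c=np.array([518.5,-17.7]); a0=np.radians(-161); r=53
p=observe()["tool_pos"][:2]; rows=[]
R=np.array([[np.cos(y),np.sin(y)],[np.sin(y),-np.cos(y)]])  # columns x,y
for k in range(1,41):
    t=c+r*np.array([np.cos(a0-k*np.pi/20),np.sin(a0-k*np.pi/20)])
    d=R.T@(t-p); d=np.round(d/1000,4); rows.append([[d[0],d[1],0],0]); p=p+R@(d*1000)
print(json.dumps(rows[:20]));print(json.dumps(rows[20:]))
E
```

```text
t 24.4833 pos [470.7 -33.9 180.6] rpy [-1.7991e+02  3.0000e-02 -1.0377e+02] q [ 0.26  0.12 -0.19  0.   -1.26 -0.5 ] F [ 0.5 -0.6 -0.9] w 18.6
tool shift [1.  1.1 6.6]
[[[-0.0057, 0.0059, 0], 0], [[-0.0079, 0.0027, 0], 0], [[-0.0082, 0.0015, 0], 0], [[-0.0083, 0.0002, 0], 0], [[-0.0082, -0.0011, 0], 0], [[-0.008, -0.0024, 0], 0], [[-0.0075, -0.0036, 0], 0], [[-0.0068, -0.0048, 0], 0], [[-0.006, -0.0057, 0], 0], [[-0.0051, -0.0066, 0], 0], [[-0.0039, -0.0074, 0], 0], [[-0.0027, -0.0078, 0], 0], [[-0.0015, -0.0082, 0], 0], [[-0.0002, -0.0083, 0], 0], [[0.0011, -0.0082, 0], 0], [[0.0024, -0.008, 0], 0], [[0.0036, -0.0075, 0], 0], [[0.0048, -0.0068, 0], 0], [[0.0057, -0.0061, 0], 0], [[0.0066, -0.005, 0], 0]]
[[[0.0073, -0.0039, 0], 0], [[0.0079, -0.0028, 0], 0], [[0.0082, -0.0015, 0], 0], [[0.0083, -0.0001, 0], 0], [[0.0082, 0.0011, 0], 0], [[0.008, 0.0024, 0], 0], [[0.0075, 0.0036, 0], 0], [[0.0068, 0.0047, 0], 0], [[0.006, 0.0058, 0], 0], [[0.0051, 0.0066, 0], 0], [[0.0039, 0.0073, 0], 0], [[0.0028, 0.0079, 0], 0], [[0.0014, 0.0081, 0], 0], [[0.0002, 0.0084, 0], 0], [[-0.0011, 0.0082, 0], 0], [[-0.0024, 0.008, 0], 0], [[-0.0036, 0.0075, 0], 0], [[-0.0047, 0.0068, 0], 0], [[-0.0058, 0.006, 0], 0], [[-0.0066, 0.005, 0], 0]]
```

drive_tool --commands '[[[0.001, 0.001, 0.003], 0], [[0, 0, 0.003], 0], [[0, 0, 0], 0], [[0, 0, 0], 0]]'

```text
t: 24.82
tool_pos: [468.7, -34.9, 173.7]
tcp_rot: [3.141, -0.0, -1.812]
contact_force: [-0.1, -0.6, -1.0]
grip_width: 18.7
```

```bash
python3 - <<'E'
from h import *
to([469.3,-34.6,174])
f=grab_frame("scene");a=f['img'][110:240,210:350];cv2.imwrite('pics/s10.png',cv2.cvtColor(cv2.resize(a,None,fx=4,fy=4),cv2.COLOR_RGB2BGR))
for n in('stirrer_grip','stirrer_foot'):print(n,[(d['confidence'],w(f,d['location']).round(1)) for d in landmark_of(n,f)[:1]])
E
```

```text
t 24.8167 pos [468.7 -34.9 173.7] rpy [ 1.7999e+02 -1.0000e-02 -1.0381e+02] q [ 0.26  0.12 -0.2  -0.   -1.24 -0.5 ] F [-0.1 -0.6 -1. ] w 18.7
tool shift [-0.5 -0.5 -0.3]
stirrer_grip [(0.74, array([467.4, -36. , 191.1]))]
stirrer_foot [(0.9, array([468.9, -40.6,  60.1]))]
```

View pics/s10.png

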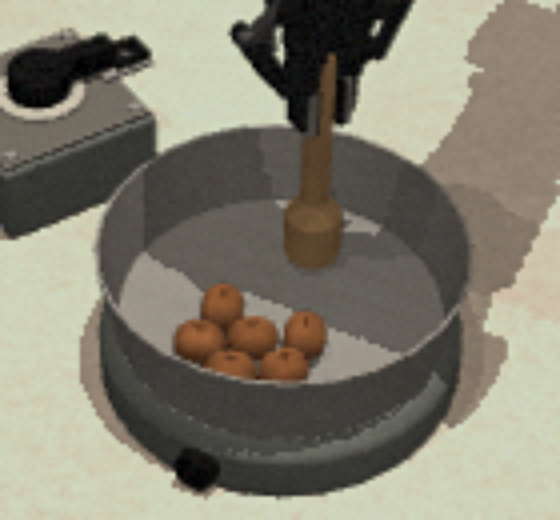

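The foot is down in the gap at about 7 mm above the floor, clear of the nuts. Starting the first round.

drive_tool --commands '[[[-0.0067, 0.005, 0], 0], [[-0.0079, 0.0028, 0], 0], [[-0.0082, 0.0015, 0], 0], [[-0.0083, 0.0002, 0], 0], [[-0.0082, -0.0011, 0], 0], [[-0.008, -0.0024, 0], 0], [[-0.0075, -0.0036, 0], 0], [[-0.0068, -0.0048, 0], 0], [[-0.006, -0.0057, 0], 0], [[-0.0051, -0.0066, 0], 0], [[-0.0039, -0.0074, 0], 0], [[-0.0027, -0.0078, 0], 0], [[-0.0015, -0.0082, 0], 0], [[-0.0002, -0.0083, 0], 0], [[0.0011, -0.0082, 0], 0], [[0.0024, -0.008, 0], 0], [[0.0036, -0.0075, 0], 0], [[0.0048, -0.0068, 0], 0], [[0.0057, -0.0061, 0], 0], [[0.0066, -0.005, 0], 0]]'

```text
t: 26.63
tool_pos: [565.7, -1.0, 172.5]
tcp_rot: [3.135, -0.0, -1.812]
contact_force: [-10.9, 4.3, -0.7]
grip_width: 18.8
```

```bash
python3 - <<'E'
from h import *
t=np.radians(19)
to([518.5+53*np.cos(t),-17.7+53*np.sin(t),174])
f=grab_frame("scene");a=f['img'][110:240,210:350];cv2.imwrite('pics/s11.png',cv2.cvtColor(cv2.resize(a,None,fx=4,fy=4),cv2.COLOR_RGB2BGR))
E
```

```text
t 26.6333 pos [565.7  -1.  172.5] rpy [ 1.7962e+02 -3.0000e-02 -1.0384e+02] q [ 0.27  0.31  0.04 -0.   -1.3  -0.51] F [-10.9   4.3  -0.7] w 18.8
tool shift [-1.3 -2.7 -1.5]
```

View pics/s11.png

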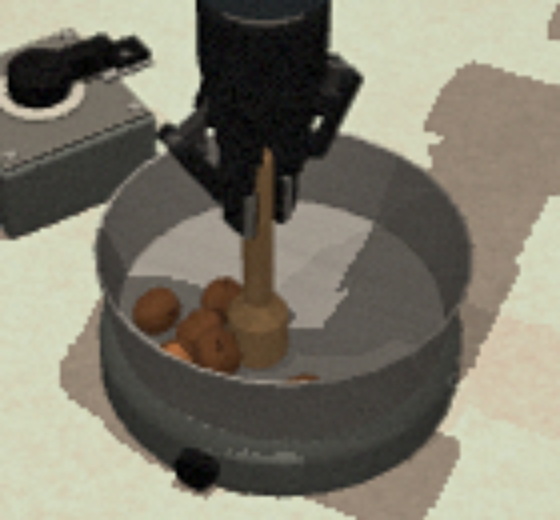

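drive_tool --commands '[[[0.0073, -0.0043, 0], 0], [[0.0079, -0.0028, 0], 0], [[0.0082, -0.0015, 0], 0], [[0.0083, -0.0001, 0], 0], [[0.0082, 0.0011, 0], 0], [[0.008, 0.0024, 0], 0], [[0.0075, 0.0036, 0], 0], [[0.0068, 0.0047, 0], 0], [[0.006, 0.0058, 0], 0], [[0.0051, 0.0066, 0], 0]]'

```text
t: 27.52
tool_pos: [534.8, -68.8, 174.1]
tcp_rot: [-3.141, 0.0, -1.812]
contact_force: [-0.4, -0.0, -1.7]
grip_width: 18.6
```

```bash
python3 - <<'E'
from h import *
t=np.radians(-71)
to([518.5+53*np.cos(t),-17.7+53*np.sin(t),174])
f=grab_frame("scene");a=f['img'][110:240,210:350];cv2.imwrite('pics/s12.png',cv2.cvtColor(cv2.resize(a,None,fx=4,fy=4),cv2.COLOR_RGB2BGR))
for n in('stirrer_grip','stirrer_foot'):print(n,[(d['confidence'],w(f,d['location']).round(1)) for d in landmark_of(n,f)[:1]])
E
```

```text
t 27.5167 pos [534.8 -68.8 174.1] rpy [-1.7995e+02  1.0000e-02 -1.0382e+02] q [ 0.16  0.26 -0.04  0.   -1.28 -0.4 ] F [-0.4 -0.  -1.7] w 18.6
tool shift [-1.2 -0.6  0.1]
stirrer_grip [(0.7, array([535.3, -70.2, 190.6]))]
stirrer_foot [(0.62, array([534.8, -71.7,  59.2]))]
```

View pics/s12.png

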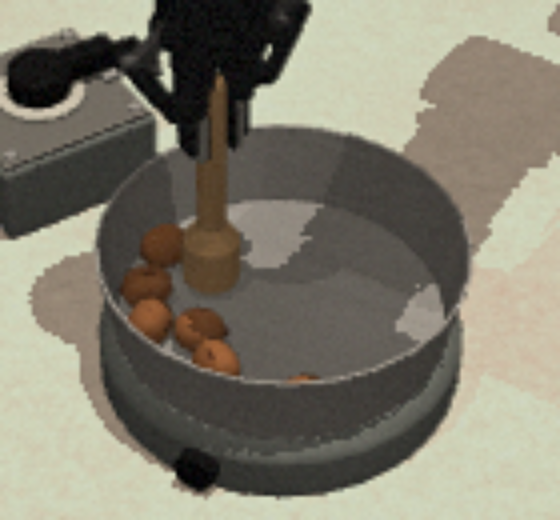

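All six nuts are in the bowl, and at least four have moved. The stirrer is still upright. Continuing.

drive_tool --commands '[[[0.003, 0.007, 0], 0], [[0.0026, 0.0079, 0], 0], [[0.0014, 0.0081, 0], 0], [[0.0002, 0.0084, 0], 0], [[-0.0011, 0.0082, 0], 0], [[-0.0024, 0.008, 0], 0], [[-0.0036, 0.0075, 0], 0], [[-0.0047, 0.0068, 0], 0], [[-0.0058, 0.006, 0], 0], [[-0.0066, 0.005, 0], 0], [[-0.0072, 0.004, 0], 0], [[-0.0079, 0.0028, 0], 0], [[-0.0082, 0.0015, 0], 0], [[-0.0083, 0.0002, 0], 0], [[-0.0082, -0.0011, 0], 0], [[-0.008, -0.0024, 0], 0], [[-0.0075, -0.0036, 0], 0], [[-0.0068, -0.0048, 0], 0], [[-0.006, -0.0057, 0], 0], [[-0.0051, -0.0066, 0], 0]]'

```text
t: 29.33
tool_pos: [502.1, 33.6, 173.7]
tcp_rot: [3.142, -0.0, -1.812]
contact_force: [0.5, 0.2, -1.5]
grip_width: 19.0
```

```bash
python3 - <<'E'
from h import *
t=np.radians(109)
to([518.5+53*np.cos(t),-17.7+53*np.sin(t),174])
f=grab_frame("scene");a=f['img'][110:240,210:350];cv2.imwrite('pics/s13.png',cv2.cvtColor(cv2.resize(a,None,fx=4,fy=4),cv2.COLOR_RGB2BGR))
for n in('stirrer_grip','stirrer_foot'):print(n,[(d['confidence'],w(f,d['location']).round(1)) for d in landmark_of(n,f)[:1]])
E
```

```text
t 29.3333 pos [502.1  33.6 173.7] rpy [ 1.800e+02 -1.000e-02 -1.038e+02] q [ 0.38  0.19 -0.13  0.   -1.26 -0.62] F [ 0.5  0.2 -1.5] w 19.0
tool shift [ 1.3  0.6 -0.3]
stirrer_grip [(0.8, array([502.9,  32.8, 188.7]))]
stirrer_foot [(0.93, array([501.9,  30.6,  56.7]))]
```

View pics/s13.png

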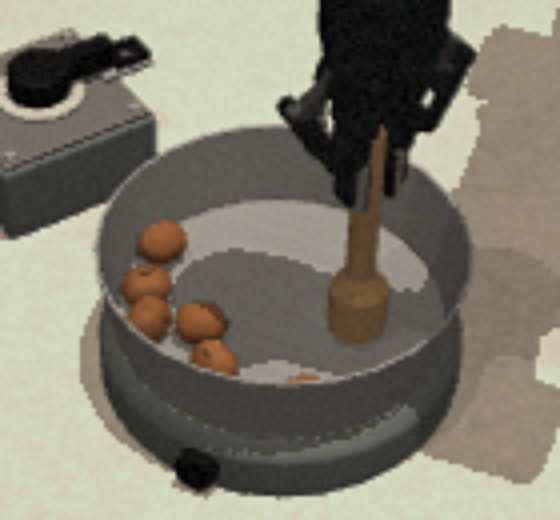

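drive_tool --commands '[[[-0.003, -0.007, 0], 0], [[-0.0025, -0.0078, 0], 0], [[-0.0015, -0.0082, 0], 0], [[-0.0002, -0.0083, 0], 0], [[0.0011, -0.0082, 0], 0], [[0.0024, -0.008, 0], 0], [[0.0036, -0.0075, 0], 0], [[0.0048, -0.0068, 0], 0], [[0.0057, -0.0061, 0], 0], [[0.0066, -0.005, 0], 0], [[0.0073, -0.0041, 0], 0], [[0.0079, -0.0028, 0], 0], [[0.0082, -0.0015, 0], 0], [[0.0083, -0.0001, 0], 0], [[0.0082, 0.0011, 0], 0], [[0.008, 0.0024, 0], 0], [[0.0075, 0.0036, 0], 0], [[0.0068, 0.0047, 0], 0], [[0.006, 0.0058, 0], 0], [[0.0051, 0.0066, 0], 0]]'

```text
t: 31.15
tool_pos: [534.4, -68.8, 173.8]
tcp_rot: [-3.142, -0.0, -1.812]
contact_force: [0.3, 0.4, -1.2]
grip_width: 18.6
```

```bash
python3 - <<'E'
from h import *
t=np.radians(-71)
to([518.5+53*np.cos(t),-17.7+53*np.sin(t),174])
f=grab_frame("scene");a=f['img'][110:240,210:350];cv2.imwrite('pics/s14.png',cv2.cvtColor(cv2.resize(a,None,fx=4,fy=4),cv2.COLOR_RGB2BGR))
for n in('stirrer_grip','stirrer_foot'):print(n,[(d['confidence'],w(f,d['location']).round(1)) for d in landmark_of(n,f)[:1]])
print([(round(d['confidence'],2),(w(f,d['location'])-[518.5,-17.7,50]).round()) for d in landmark_of('nut0_c',f)])
f=grab_frame("top");save(f,'top14')
E
```

```text
t 31.15 pos [534.4 -68.8 173.8] rpy [-180.     -0.   -103.81] q [ 0.16  0.26 -0.04  0.   -1.28 -0.4 ] F [ 0.3  0.4 -1.2] w 18.6
tool shift [-1.3 -1.1 -0.2]
stirrer_grip [(0.96, array([534.9, -69.4, 191.4]))]
stirrer_foot [(0.89, array([534.8, -72.9,  60.1]))]
[(0.61, array([ 83., -54.,  12.]))]
```

View pics/s14.png

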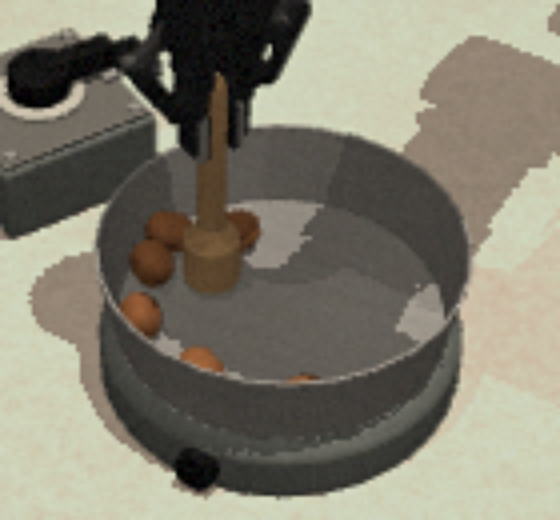

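View pics/top14.png

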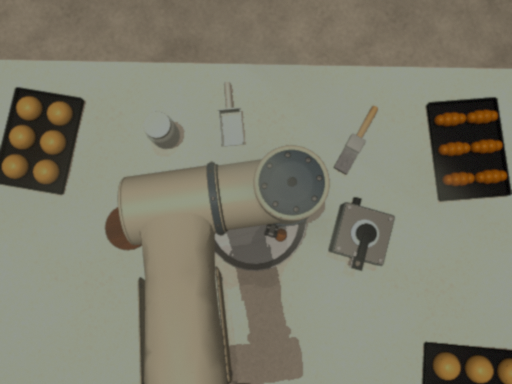

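```bash
python3 - <<'E'
from h import *
f=grab_frame("scene")
I=np.array([[75,24],[71,-9],[51,47],[43,14],[37,-20],[19,37]])
for u,v in((140,313),(203,360),(303,380),(152,262),(168,230),(245,230)):
    p=atz(f,u/4+210,v/4+110,66)[:2]-[518.5,-17.7];print(p.round(),np.hypot(*(I-p).T).round())
E
```

```text
[ 80. -56.] [ 80.  48. 107.  79.  56. 111.]
[82.  4.] [21. 17. 53. 41. 51. 71.]
[51. 63.] [46. 75. 16. 50. 84. 41.]
[ 39. -85.] [114.  82. 132.  99.  65. 123.]
[  9. -99.] [140. 110. 152. 118.  84. 137.]
[-28. -60.] [133. 112. 133. 103.  77. 108.]
```

Four nuts are clearly more than 15 mm from any starting spot, and the foot is at the step-9 position. I'll hold briefly, lift, and carry it to the board.

drive_tool --commands '[[[0, 0, 0], 0], [[0, 0, 0], 0], [[0, 0, -0.01], 0], [[0, 0, -0.02], 0], [[0, 0, -0.025], 0], [[0, 0, -0.025], 0], [[0, 0, -0.02], 0], [[0, 0, 0], 0], [[0, 0, 0], 0]]'

```text
t: 32.2
tool_pos: [536.0, -68.1, 275.5]
tcp_rot: [-3.138, 0.001, -1.812]
contact_force: [1.3, 0.6, -2.5]
grip_width: 18.3
```

drive_tool --commands '[[[-0.012, 0.0045, 0], 0], [[-0.02, 0.007, 0], 0], [[-0.03, 0.011, 0], 0], [[-0.03, 0.011, 0], 0], [[-0.03, 0.011, 0], 0], [[-0.03, 0.011, 0], 0], [[-0.03, 0.011, 0], 0], [[-0.03, 0.011, 0], 0], [[-0.03, 0.011, 0], 0], [[-0.03, 0.011, 0], 0], [[-0.03, 0.011, 0], 0], [[-0.03, 0.011, 0], 0], [[-0.018, 0.007, 0], 0], [[-0.012, 0.004, 0], 0], [[0, 0, 0], 0], [[0, 0, 0], 0]]'

```text
t: 33.53
tool_pos: [492.6, 315.0, 272.9]
tcp_rot: [3.141, -0.002, -1.811]
contact_force: [-0.2, -0.9, -1.4]
grip_width: 18.5
```

```bash
python3 - <<'E'
from h import *
to([493,313,136])
f=grab_frame("scene");save(f,'s15')
for n in('stirrer_grip','stirrer_foot','board_top'):print(n,[(d['confidence'],w(f,d['location']).round(1)) for d in landmark_of(n,f)[:1]])
f=grab_frame("top");save(f,'top15')
E
```

```text
t 33.5333 pos [492.6 315.  272.9] rpy [ 1.7995e+02 -1.0000e-01 -1.0375e+02] q [ 0.84  0.32  0.3   0.   -1.55 -1.08] F [-0.2 -0.9 -1.4] w 18.5
tool shift [  1.8  -0.9 136.9]
stirrer_grip [(0.93, array([491.8, 314.9, 289.8]))]
stirrer_foot [(0.62, array([493.2, 313.4, 154.9]))]
board_top [(0.93, array([493.2, 310.9,  18. ]))]
```

View pics/s15.png

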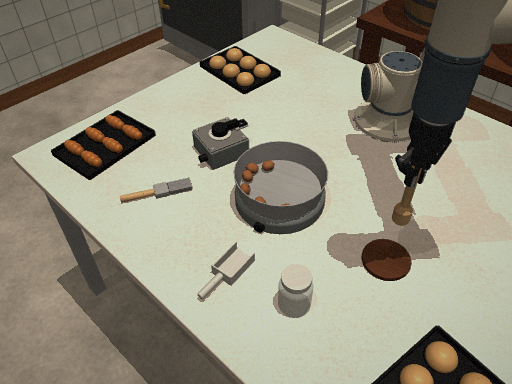

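The stirrer hangs above the board centre, the nuts are in the bowl, and the bystanders haven't moved. Lowering it now.

drive_tool --commands '[[[0.002, -0.001, 0.02], 0], [[0, 0, 0.03], 0], [[0, 0, 0.03], 0], [[0, 0, 0.025], 0], [[0, 0, 0.015], 0], [[0, 0, 0.01], 0], [[0, 0, 0], 0], [[0, 0, 0], 0], [[0, 0, 0], 0]]'

```text
t: 34.53
tool_pos: [494.4, 313.1, 145.5]
tcp_rot: [-3.14, 0.002, -1.812]
contact_force: [0.1, 0.1, -0.7]
grip_width: 18.8
```

```bash
python3 - <<'E'
from h import *
to([493,313,131])
E
```

```text
t 34.5333 pos [494.4 313.1 145.5] rpy [-1.7989e+02  1.2000e-01 -1.0381e+02] q [ 0.83  0.36  0.04  0.   -1.24 -1.07] F [ 0.1  0.1 -0.7] w 18.8
tool shift [ 0.4  1.3 14.5]
```

drive_tool --commands '[[[0, 0.001, 0.005], 0], [[0, 0, 0.004], 0], [[0, 0, 0.003], 0], [[0, 0, 0], 0], [[0, 0, 0], 0]]'

```text
t: 34.95
tool_pos: [492.4, 312.9, 131.6]
tcp_rot: [3.141, -0.0, -1.812]
contact_force: [-0.9, 0.4, -0.7]
grip_width: 18.8
```

drive_tool --commands '[[[0, 0, 0.001], 0], [[0, 0, 0], 0], [[0, 0, 0], 0]]'

```text
t: 35.2
tool_pos: [492.7, 313.1, 131.0]
tcp_rot: [-3.141, 0.0, -1.812]
contact_force: [0.0, 0.3, -0.2]
grip_width: 18.4
```

drive_tool --commands '[[[0, 0, 0.001], 0], [[0, 0, 0], 0], [[0, 0, 0], 0], [[0, 0, 0], 0]]'

```text
t: 35.53
tool_pos: [492.9, 313.2, 131.0]
tcp_rot: [-3.14, 0.001, -1.811]
contact_force: [-2.4, 0.1, 4.6]
grip_width: 18.9
```

```bash
python3 - <<'E'
from h import *
to([493,313,131])
f=grab_frame("scene");a=f['img'][120:300,300:480];cv2.imwrite('pics/s16.png',cv2.cvtColor(cv2.resize(a,None,fx=3,fy=3),cv2.COLOR_RGB2BGR))
for n in('stirrer_grip','stirrer_foot','board_top'):print(n,[(d['confidence'],w(f,d['location']).round(1)) for d in landmark_of(n,f)[:1]])
E
```

```text
t 35.5333 pos [492.9 313.2 131. ] rpy [-1.7993e+02  7.0000e-02 -1.0379e+02] q [ 0.83  0.37  0.01  0.   -1.21 -1.07] F [-2.4  0.1  4.6] w 18.9
tool shift [ 0.2 -0.1 -0. ]
stirrer_grip [(0.71, array([494.7, 314. , 146.9]))]
stirrer_foot [(0.63, array([494.2, 311.9,  16.2]))]
board_top [(0.72, array([491.6, 310.9,  14.1]))]
```

View pics/s16.png

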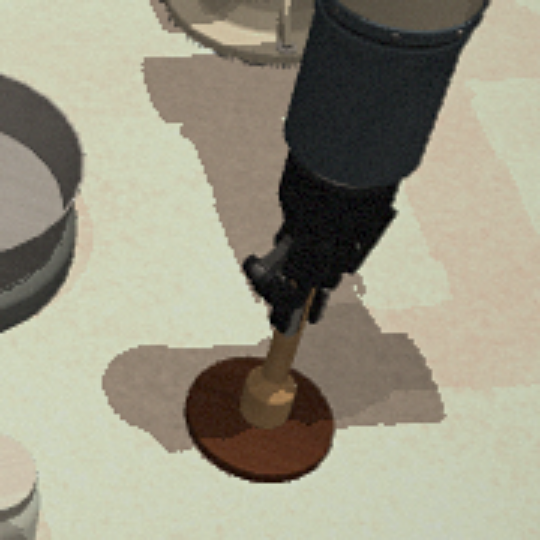

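The force rose to 4.6 N, the same as when I first gripped it standing, so the foot is seated. Release, rise straight up, then move clear.

drive_tool --commands '[[[0, 0, 0], 0], [[0, 0, 0], 0], [[0, 0, 0], 0], [[0, 0, 0], 0], [[0, 0, 0], 0], [[0, 0, 0], 0]]' --hand 80

```text
t: 36.23
tool_pos: [492.5, 312.9, 129.6]
tcp_rot: [3.141, -0.0, -1.812]
contact_force: [0.2, 0.4, 1.0]
grip_width: 58.6
```

drive_tool --commands '[[[0, 0, -0.01], 0], [[0, 0, -0.02], 0], [[0, 0, -0.03], 0], [[0, 0, -0.035], 0], [[0, 0, -0.035], 0], [[0, 0, 0], 0], [[0, 0.03, 0], 0], [[0, 0.035, 0], 0], [[0, 0.035, 0], 0], [[0, 0.035, 0], 0], [[0, 0.035, 0], 0], [[0, 0, 0], 0], [[0, 0, 0], 0]]'

```text
t: 37.32
tool_pos: [326.2, 354.0, 261.0]
tcp_rot: [-3.141, 0.002, -1.808]
contact_force: [-0.3, -0.0, 0.1]
grip_width: 58.9
```

```bash
python3 - <<'E'
from h import *
to([493,313,131])
T=grab_frame("top");save(T,'top17');f=grab_frame("scene");save(f,'s17')
for g in(T,f):
  for n in('stirrer_grip','stirrer_foot','board_top','handle_hole','hasp_hole','jar','brush','scoop'):print(n,[(round(d['confidence'],2),w(g,d['location']).round(1)) for d in landmark_of(n,g)[:1]])
E
```

```text
t 37.3167 pos [326.2 354.  261. ] rpy [-1.7997e+02  1.1000e-01 -1.0362e+02] q [ 1.15  0.11  0.    0.   -1.46 -1.39] F [-0.3 -0.   0.1] w 58.9
tool shift [   0.6 -171.7  130. ]
stirrer_grip [(0.67, array([493.5, 314.2, 141.2]))]
stirrer_foot [(0.55, array([494. , 313.5,  14.9]))]
board_top [(0.82, array([495.7, 314. ,  11.4]))]
handle_hole [(0.6, array([ 413.4, -272.9,   85.5]))]
hasp_hole [(0.62, array([ 411.9, -267.5,   74.1]))]
jar [(0.81, array([ 7.455e+02,  2.258e+02, -4.000e-01]))]
brush [(0.82, array([ 742.2, -290.4,   -0.8]))]
scoop [(0.71, array([783. ,  54.6,  -3.9]))]
stirrer_grip [(0.66, array([491.8, 315.7, 149.1]))]
stirrer_foot [(0.75, array([493.7, 311.5,  13. ]))]
board_top [(0.6, array([ 417.9, -270.1,   73.9]))]
handle_hole [(0.73, array([ 416.1, -271.7,   83.3]))]
hasp_hole [(0.81, array([ 416.7, -271.6,   74.9]))]
jar [(0.88, array([738.5, 221.4,   2.8]))]
brush [(0.87, array([ 7.423e+02, -2.877e+02,  6.000e-01]))]
scoop [(0.95, array([786.3,  49.1,   3.2]))]
```

View pics/s17.png

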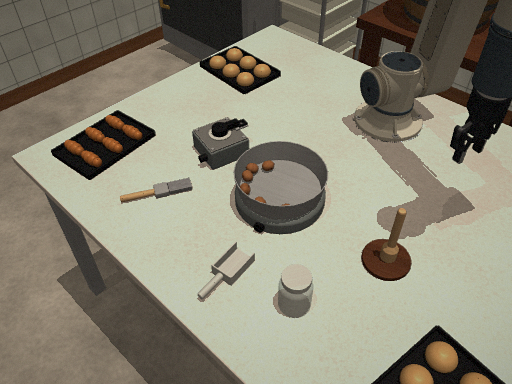

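View pics/top17.png

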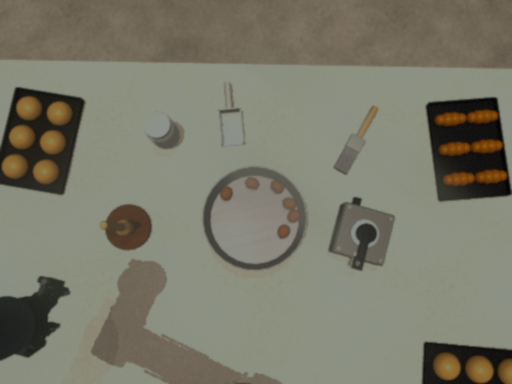

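The top view shows all six nuts in the bowl, spread along its right-hand wall from (226,194) to (284,231). The stirrer stands upright on the board at (128,228), and the handle is over the tab at (358,263). The jar, brush and scoop are where they began. Handing in.

```bash
python3 -c "
from workcell import *
print(sign_off())"
```

```text
the job is handed in; nothing more can be done
None
```

I finished the job and handed it in at about 37 s of the 72 s; the hand-in gives no verdict, so what follows rests on my own checks.

- **Handle:** I swung it to off, where depth and both cameras showed about 2.5 mm of overtravel. I re-gripped it and trimmed it back 2°, and the overhead picture then put the two holes within about 1 mm. In the final frames the detectors put the holes less than 1 mm apart in the scene view. They put them about 5.5 mm apart in the top view, where hits are good to about 4 mm each. The top-view landmarks disagreed like this more than once, so I went by the picture and depth.
- **Stirring:** I did two clockwise rounds at about 53 mm radius, with the foot about 6–10 mm above the floor. At the end of the second round, four nuts were at least 48 mm from any starting spot and the other two at least about 16 mm.
- **Final check:** The stirrer is released and upright, a few mm from the board's centre by the detectors. All six nuts are in the bowl. The jar, brush and scoop show no visible shift, with detector differences of 6 mm or less, and the arm is clear of everything.

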